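Set the box lids out to dry on the folding rack

ROBOT

A 6-joint arm with a two-finger parallel gripper is mounted at the origin on the work surface. World frame = base frame: x ahead of the robot, y to its left, z up, the work surface at z = 0. Lengths are in m, angles in rad, forces in N, time in s.
With the tool pointing down it reaches from about 0.325 to 0.925 m from the base axis. Payload 3.1 kg.
Tool frame: the origin (TCP) lies on the mounting face of the last link; the fingertips stand 173 mm ahead of it and the grasp point (between the pads) lies manip.grip_depth ahead of it (manip.grip_depth is the distance from the TCP to the grasp point, in m); x points along the fingers, z is the direction in which the jaws open and shut, and the axes are right-handed (so a half turn about x gives the same grasp; the last joint's range is limited). The gripper opens to 85 mm and grips with 20 to 120 N. Pads are 22 mm wide; open, the fingers measure 114 mm over their backs; the gripper's body (76 mm by 85 mm) begins 54 mm behind the grasp point. The pads swing forward as they close: fully open they stand 13 mm farther back than shut.
Start: joints at [-1.315, 0.217, 1.613, -0, 1.311, -0.112], TCP at [0.225, -0.583, 0.405] pointing down, gripper open.
Joint ranges: [-2.75, 2.75], [-0.78, 2.1], [0.31, 2.55], [-1.13, 4.27], [0.13, 2.63], [-2.58, 2.58]. Speed limits (rad/s): [2.79, 2.79, 3.14, 3.14, 3.14, 3.14].

INTERFACE

Orientations are given as a 3x3 rotation matrix whose columns are the frame's x, y, z axes.
In Python, from plant import manip, grab_frame, camera_params, ticket gives the robot as it stands. The module is installed in compiled form; this text tells all that it offers.
- The arm moves only by the tool drive_tool, never from a script. Its argument "targets" is one flat list of numbers, 4 for each row, row after row: the shift along the tool's x, y, z in cm, then the turn about the tool's x in rad. A call has exactly 10 rows; each row shifts and turns the pose as measured when the row begins, along the tool's axes as they then stand; what a row does not reach is not made up. A row lasts 1/10 s, in which the tool goes at most 50 mm and 8.59 degrees, less where a joint would pass 70% of its speed; a pose out of reach is approached as far as the arm can. A call with a gripper value outside its range is refused whole. "fingers" is the closure, from 0 (fully open) to 1 (shut), set as the call begins (left out, the last holds). The fingers move at their own pace and stop on an object; the grip force is fixed at half the most. Time passes only in rows, so rows that do not move let the fingers close, or fill a call up. It gives the time, the measured TCP pose, the force and the opening at its end, in the units of the state.
- manip.get_obs(): the state, without advancing time (a new reading comes with each control period).
- grab_frame(name): name is "side" or "top" or "wrist"; returns (picture, depth): 420x560x3 uint8, red, green, blue; 420x560 float32, m along the optical axis (not along the pixel's ray), 0 where there is no reading.
- camera_params(name): a dict with "intrinsics" (3x3 intrinsics, pixels), "world_to_cam" (4x4, takes a point from world to camera coordinates); the wrist camera has in their place "T_tool_cam" (4x4, takes a point from camera to tool coordinates, whose origin is the TCP and whose axes are the tool frame's). Camera axes: x right, y up, looking along -z (the intrinsics and any distortion apply to the point x, -y, -z); pixel columns grow to the right and rows downward; lengths in m; the calibration is good to about 2 mm. A picture is of the moment at which its call begins: read the wrist's pose just before it. camera_params takes no time and is no camera call.
- ticket.close_job(): hands the job in, once; it reports no verdict.
The state is a dict: "time_s": time; "qpos": joint angles; "qvel": joint speeds; "effort": joint torques, N m; "tcp_pos": TCP position; "orientation": TCP orientation; "ft_force": force on the tool from outside, world axes, zero at the start; "moment": the same for the moment, N m; "width": finger opening in m.
Only numpy, scipy, OpenCV 4.12 (cv2) and the standard library are available. Lean on these libraries where they do the work, as an engineer would, in place of code of your own. Each camera call takes 0.05 s, during which the arm holds its last target. There are 200 camera calls.

TASK

Swing both bars of the folding drying rack up and over past upright, so that each leans on its stop and stands by itself. Then lay every pine lid flat across both bars, knob up, side by side and not on one another, and finally take the two orange spring clamps from their stand and clip one, handles up, onto the yellow open end of each bar so that no lid can slide off, leaving the sanding block, tin and offcut where they are.

Things in the scene. Friction and masses are not known exactly. Their poses are not given: they have to be found in the camera images.
- rack: Folding drying rack fixed to the bench, wooden feet 12 mm high. Origin at bench level midway between its two hinge lines; z up, y along the bars, x across them (lids lie along x). Hinge lines along y at x = -57.5 (near) and +57.5 mm (far), 30 mm high; leg 90 mm from hinge to bar axis. Open, the bar axes are at x = -27 and +88 mm, 115 mm high (tops 122 mm).
- bar_near (a joint): Angle of the near U-frame (bar on two legs) about its hinge, rad. 0 = folded: legs point to rack -x, 30 deg above level, bar axis 75 mm high. It grows as the bar goes up and over to +x: 1.05 = upright, 1.396 = its stop, 20 deg past upright, where its weight (0.5 kg) holds it; short of upright it falls back. Little friction.
- bar_near_mid (a point): Point on the axis of the near steel bar at rack y = 0. Round rod 14 mm thick along rack y, from y = -140 mm (end stop, 40 mm up when open) to +145 mm (open end); legs 12 mm thick at y = -115 and +80 mm. It can be gripped here from above, across the rod, and turns in the grip as the frame swings.
- bar_near_end (a point): Point on the axis of the near bar at rack y = +117 mm, the middle of its yellow 50 mm long open end (y +95 to +145 mm), which sticks out beyond the leg.
- bar_far (a joint): Angle of the far U-frame (bar on two legs) about its hinge, rad. 0 = folded: legs point to rack -x, 30 deg above level, bar axis 75 mm high. It grows as the bar goes up and over to +x: 1.05 = upright, 1.396 = its stop, 20 deg past upright, where its weight (0.5 kg) holds it; short of upright it falls back. Little friction.
- bar_far_mid (a point): The same point on the far bar, which is like the near one. While the far bar is folded, an opened near bar would stand straight above it and bar the way, so the far bar is best swung up first.
- bar_far_end (a point): Point on the axis of the far bar at rack y = +117 mm, the middle of its yellow 50 mm long open end (y +95 to +145 mm), which sticks out beyond the leg.
- lid0_knob (a point): Pine box lid 190x42x12 mm (long side along its x) with a square dark wood knob 22x22x40 mm standing on its middle. This point is the centre of the knob, 32 mm above the lid's underside; z up. 80 g. May be absent.
- lid1_knob (a point): Pine box lid 190x42x12 mm (long side along its x) with a square dark wood knob 22x22x40 mm standing on its middle. This point is the centre of the knob, 32 mm above the lid's underside; z up. 80 g. May be absent.
- lid2_knob (a point): Pine box lid 190x42x12 mm (long side along its x) with a square dark wood knob 22x22x40 mm standing on its middle. This point is the centre of the knob, 32 mm above the lid's underside; z up. 80 g. May be absent.
- lid3_knob (a point): Pine box lid 190x42x12 mm (long side along its x) with a square dark wood knob 22x22x40 mm standing on its middle. This point is the centre of the knob, 32 mm above the lid's underside; z up. 80 g. May be absent.
- stand: Clamp stand, fixed: plywood foot 100x220x12 mm with a 14 mm rod along its y, axis 62 mm above the bench, on which both clamps are clipped at the start, 90 mm apart. Origin under its centre.
- clampA_mouth (a point): Orange spring clamp like a big clothes-peg, 108 mm tall, 24 mm wide along its y, jaws down, handles up (z). This point: middle of the mouth between the jaws, where the rod's axis lies when clipped. Jaws and handles move along x. Jaws reach 12 mm below this point, the pivot is 36 mm above it. Squeezing the handles from above opens the jaws.
- clampA_grip (a point): Point between that clamp's handles, 76 mm above the mouth, 20 mm below their top: squeeze here, across x. Clipped on a rod the handles are about 50 mm wide outside here (60 mm at the top); squeezed to the limit (about 16 N) they are parallel, 32 mm outside, and the mouth is about 30 mm wide at its lips.
- clampA_jaw (a joint): Opening of that clamp (rad): 0 = gripping a 14 mm rod, -0.15 = shut on nothing, 0.5 = squeezed fully open. Its spring shuts it.
- clampB_mouth (a point): Orange spring clamp like a big clothes-peg, 108 mm tall, 24 mm wide along its y, jaws down, handles up (z). This point: middle of the mouth between the jaws, where the rod's axis lies when clipped. Jaws and handles move along x. Jaws reach 12 mm below this point, the pivot is 36 mm above it. Squeezing the handles from above opens the jaws.
- clampB_grip (a point): Point between that clamp's handles, 76 mm above the mouth, 20 mm below their top: squeeze here, across x. Clipped on a rod the handles are about 50 mm wide outside here (60 mm at the top); squeezed to the limit (about 16 N) they are parallel, 32 mm outside, and the mouth is about 30 mm wide at its lips.
- clampB_jaw (a joint): Opening of that clamp (rad): 0 = gripping a 14 mm rod, -0.15 = shut on nothing, 0.5 = squeezed fully open. Its spring shuts it.
- sander: Bystander: cork sanding block, 112x62x34 mm. Leave it alone.
- tin: Bystander: round tin, 80 mm across, 110 mm tall. Leave it alone.
- offcut: Bystander: pine offcut, 120x70x28 mm. Leave it alone.
Mind the look-alikes: they are no part of the job. Leave any blue look-alike of the part that bears lid3_knob alone.

How it is judged:
By the outcome, as a careful person would: the job done as asked, in the order asked, and still so for the second after the job is handed in, with the robot touching nothing.
Of lid0, lid1, lid2, lid3 only 2 to 4 are there at a start; the rules pass over those that are not, and their reading is None.
At some moment in a run one of lid0, lid1, lid2, lid3 may be knocked a few centimetres aside while the robot is not near it.
It also fails if it takes over 210 s, if anything falls off the work surface, if the arm or the gripper's body presses on something with over 40 N, if the wrist force passes 120 N, or if a joint passes its speed limit or range.

## Working session

There is one attempt and no reset: what is moved stays moved. The work goes in short steps, Python scripts to look and compute and a tool call to move; the robot and the scene stay as the last step left them, time stands still between calls to the robot, and variables do not carry over. Pictures are saved under pics/ and viewed, about 12 in all and at most 16, crops included, and the job is handed in when it is done.

Besides the shell and the picture viewer there is one more tool, called after "Emit:" in YAML: its name, and indented under it one key for each argument. drive_tool: Moves the arm, as the interface text tells. Its arguments: {"type":"object","properties":{"targets":{"type":"array","items":{"type":"number"}},"fingers":{"type":"number"}},"required":["targets"]}

```bash
mkdir -p pics; cat > h.py <<'E'
import numpy as np, cv2
from plant import manip, grab_frame, camera_params, ticket
def st():
    o=manip.get_obs(); print('t',round(o['time_s'],2),'tcp',np.round(o['tcp_pos'],4),'w',round(float(o['width']),4),'F',np.round(o['ft_force'],1)); print(np.round(o['orientation'],3)); return o
def shot(name,fn=None):
    o=manip.get_obs(); im,d=grab_frame(name); p=camera_params(name)
    K=np.array(p['intrinsics'])
    if 'world_to_cam' in p: T=np.linalg.inv(np.array(p['world_to_cam']))
    else:
        W=np.eye(4); W[:3,:3]=o['orientation']; W[:3,3]=o['tcp_pos']; T=W@np.array(p['T_tool_cam'])
    if fn: cv2.imwrite('pics/'+fn,im[:,:,::-1]); np.savez('pics/'+fn[:-4]+'.npz',im=im,d=d,K=K,T=T)
    return im,d,K,T
def cloud(d,K,T):
    v,u=np.mgrid[:d.shape[0],:d.shape[1]]
    x=(u-K[0,2])/K[0,0]*d; y=(v-K[1,2])/K[1,1]*d
    return np.stack([x,-y,-d],-1)@T[:3,:3].T+T[:3,3]
E
python3 - <<'E'
from h import *
o=st(); print(manip.grip_depth, o['qpos'])
for n in('top','side'):
    im,d,K,T=shot(n,n+'0.png'); print(n,K.tolist(),np.round(T,3).tolist(),{k:v for k,v in camera_params(n).items() if k not in('intrinsics','world_to_cam')})
p=camera_params('wrist');print(np.round(p['T_tool_cam'],3),p['intrinsics'])
E
```

```text
t 0.0 tcp [ 0.2246 -0.5828  0.4034] w 0.0855 F [ 0.  -0.5 -0.1]
[[-0.001  0.933  0.36 ]
 [ 0.002  0.36  -0.933]
 [-1.     0.    -0.002]]
0.1547 [-1.31520190e+00  2.17758389e-01  1.61493059e+00  2.94910081e-05
  1.31131946e+00 -1.12177765e-01]
top [[397.57098298707126, 0.0, 279.15892494157123], [0.0, 397.57098298707126, 212.15612110703617], [0.0, 0.0, 1.0]] [[-0.028, 0.98, -0.198, 0.274], [-1.0, -0.025, 0.019, 0.093], [0.014, 0.198, 0.98, 1.207], [0.0, 0.0, 0.0, 1.0]] {}
side [[507.95877114319427, 0.0, 274.6974447227075], [0.0, 507.95877114319427, 209.76968080416054], [0.0, 0.0, 1.0]] [[0.757, 0.322, -0.568, -0.452], [-0.653, 0.354, -0.669, -0.979], [-0.015, 0.878, 0.479, 0.874], [0.0, 0.0, 0.0, 1.0]] {}
[[ 0.001  0.321 -0.947  0.031]
 [-0.     0.947  0.321  0.084]
 [ 1.    -0.     0.001 -0.   ]
 [ 0.     0.     0.     1.   ]] [[331.56095081   0.         277.44136672]
 [  0.         331.56095081 212.94743588]
 [  0.           0.           1.        ]]
```

View pics/top0.png

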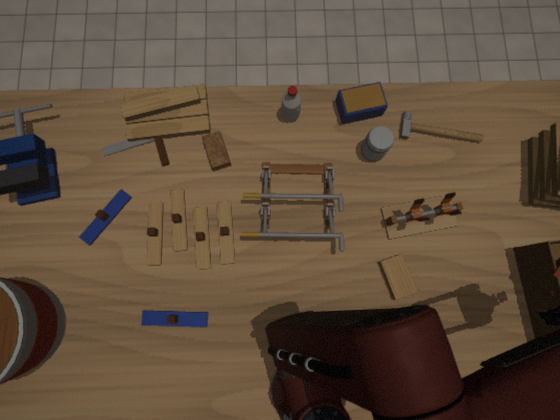

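View pics/side0.png

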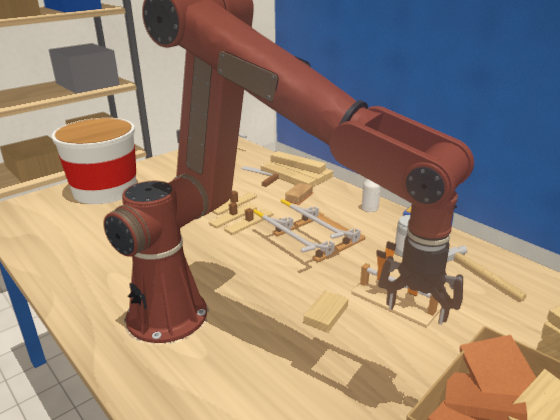

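The top view shows four pine lids with dark knobs at (154,232), (178,218), (201,238) and (226,232). The look-alikes are two blue lids at (105,217) and (174,319), plus a pine stack at (165,110) and the offcut at (398,277). The rack is folded, with its bars at rows 197 (far) and 235 (near) and the yellow ends on the left. The clamps are on their stand at (425,212). I choose the four pine lids that have knobs.

```bash
python3 - <<'E'
from h import *
z=np.load('pics/top0.npz'); im,d,K,T=[z[k] for k in('im','d','K','T')]
P=cloud(d,K,T)
hsv=cv2.cvtColor(im,cv2.COLOR_RGB2HSV)
def box(u0,u1,v0,v1):
    m=np.zeros(d.shape,bool); m[v0:v1,u0:u1]=1; return m&(d>0)
print('table z',[np.round(P[v,u],3).tolist() for u,v in((250,350),(120,180),(350,180),(480,200))])
# bars
for n,b in(('far',(240,340,190,204)),('near',(240,340,228,242))):
    m=box(*b); q=P[m]; s=(q[:,2]>.068)&(q[:,2]<.1); q=q[s]
    a=np.polyfit(q[:,1],q[:,0],1); print(n,len(q),'x=',a,'y',np.percentile(q[:,1],[0,1,99,100]),'z',np.median(q[:,2]),np.percentile(q[:,2],95))
    ye=m&(hsv[...,0]>15)&(hsv[...,0]<32)&(hsv[...,1]>170)&(P[...,2]>.06)
    print(' yellow',ye.sum(),np.round(P[ye].mean(0),4), np.round([P[ye][:,1].min(),P[ye][:,1].max()],3))
# knobs
for (u,v) in((154,232),(178,218),(201,238),(226,232)):
    m=box(u-14,u+14,v-14,v+14)&(P[...,2]>.042)
    q=P[m]; r=cv2.minAreaRect((q[:,:2]*1000).astype(np.float32))
    m2=box(u-14,u+14,v-36,v+36)&(P[...,2]>.007)&(P[...,2]<.02); q2=P[m2]
    # keep connected to lid: largest component
    n_,l,s_,c_=cv2.connectedComponentsWithStats(m2.astype(np.uint8))
    r2=cv2.minAreaRect((q2[:,:2]*1000).astype(np.float32))
    print('knob',len(q),np.round(np.median(q,0),4),np.round(r[0],1),np.round(r[1],1),round(r[2],1),'lid',np.round(r2[0],1),np.round(r2[1],1),round(r2[2],1), np.round(np.median(q2[:,2]),4))
# clamps
m=box(375,470,185,240)
for lo,hi in((.06,.085),(.09,.11),(.11,.2)):
    mm=m&(P[...,2]>lo)&(P[...,2]<hi); n_,l,s,c=cv2.connectedComponentsWithStats(mm.astype(np.uint8))
    for i in range(1,n_):
        if s[i,4]>8: q=P[l==i]; print(lo,s[i],np.round(q.mean(0),4),np.round(q.min(0),3),np.round(q.max(0),3))
mm=m&(P[...,2]>.008)&(P[...,2]<.018); r=cv2.minAreaRect((P[mm][:,:2]*1000).astype(np.float32)); print('foot',r)
E
python3 -c "
import cv2;a=cv2.imread('pics/top0.png');cv2.imwrite('pics/c1.png',cv2.resize(a[150:290,90:490],None,fx=2,fy=2,interpolation=2))"
```

```text
table z [[0.114, 0.165, 0.002], [0.632, 0.564, 0.003], [0.616, -0.157, -0.0], [0.542, -0.563, -0.002]]
far 487 x= [0.03507369 0.54890098] y [-0.10500311 -0.10418337  0.17225417  0.17522533] z 0.08007961248067486 0.08395598322376721
 yellow 47 [0.5548 0.1519 0.0812] [0.131 0.175]
near 513 x= [0.03616262 0.43445319] y [-0.09861716 -0.09793069  0.17654624  0.17906025] z 0.07991940989897017 0.08406053237786133
 yellow 60 [0.4402 0.1588 0.0805] [0.133 0.179]
knob 67 [0.4609 0.4471 0.0506] [460.1 448. ] [21.3 23.4] 0.2 lid [469.4 452.4] [ 72.9 204.6] 83.6 0.0117
knob 64 [0.4994 0.3766 0.0504] [500.5 376.5] [22.  21.6] 3.3 lid [508.3 385.4] [207.3  57.1] 4.6 0.0118
knob 61 [0.443  0.3043 0.0514] [444.3 305.4] [20.9 21.4] 88.9 lid [443.1 318.7] [189.6  67.1] 4.0 0.0117
knob 56 [0.4561 0.2336 0.0511] [457.4 232.9] [20.3 20.9] 89.1 lid [458.4 234.3] [190.2  42.1] 3.8 0.0116
0.06 [452 203  11   9  72] [ 0.5065 -0.4543  0.0696] [ 0.496 -0.468  0.061] [ 0.518 -0.437  0.078]
0.06 [421 206  23  11 113] [ 0.4936 -0.3785  0.0679] [ 0.483 -0.413  0.061] [ 0.509 -0.345  0.082]
0.06 [390 212  23  12 132] [ 0.4777 -0.2829  0.0689] [ 0.464 -0.317  0.06 ] [ 0.495 -0.254  0.083]
0.09 [440 201  12  14 109] [ 0.4993 -0.403   0.1037] [ 0.481 -0.421  0.091] [ 0.517 -0.392  0.11 ]
0.09 [410 208  12  13 101] [ 0.4839 -0.3149  0.1038] [ 0.465 -0.332  0.09 ] [ 0.499 -0.302  0.11 ]
0.11 [442 192  14  12  83] [ 0.5206 -0.4004  0.1384] [ 0.511 -0.415  0.11 ] [ 0.532 -0.387  0.158]
0.11 [412 199  13  11  84] [ 0.5054 -0.3122  0.1373] [ 0.495 -0.326  0.11 ] [ 0.515 -0.3    0.156]
0.11 [445 211  17   5  58] [ 0.4755 -0.4064  0.14  ] [ 0.468 -0.423  0.11 ] [ 0.487 -0.396  0.157]
0.11 [415 217  15   5  54] [ 0.4605 -0.3183  0.1412] [ 0.453 -0.333  0.111] [ 0.471 -0.307  0.159]
foot ((491.32623291015625, -361.2832946777344), (100.18721771240234, 220.60179138183594), 9.417141914367676)
```

View pics/c1.png

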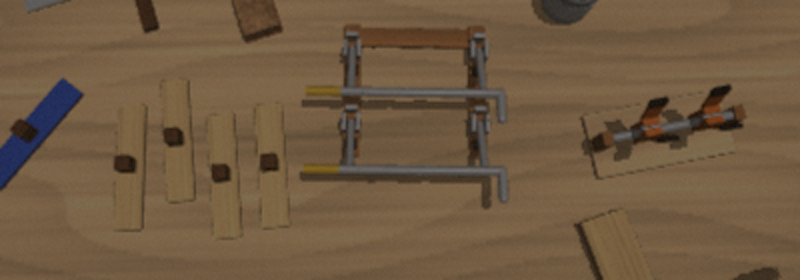

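```bash
cat >> h.py <<'E'
RO=np.array([.572,.0323]); RY=-.0356
def rk(x,y): # rack -> world xy (m)
    c,s=np.cos(RY),np.sin(RY); return RO+[c*x-s*y,s*x+c*y]
def plan(wps,start=None,smax=4.5):
    """wps: (x,y,z grasp, phi, nrows or 0); prints rows in tool axes"""
    o=manip.get_obs(); p=np.array(o['tcp_pos']); R=np.array(o['orientation']); p=p-[0,0,manip.grip_depth]; ph=np.arctan2(R[1,2],R[0,2])
    print('t',round(o['time_s'],2),'grip',np.round(p,4),'phi',round(ph,4),'tilt',np.round(R[:2,0],4),'w',round(float(o['width']),4),'F',np.round(o['ft_force'],1),'gd',manip.grip_depth)
    if start is not None: p=np.array(start[:3]);ph=start[3]
    rows=[]
    for x,y,z,f,n in wps:
        D=np.array([x,y,z])-p; df=(f-ph+np.pi)%(2*np.pi)-np.pi
        n=n or int(max(np.ceil(np.linalg.norm(D)*100/smax),np.ceil(abs(df)/.14),1))
        for i in range(n):
            d=D/n*100; y_=-np.sin(ph)*d[0]+np.cos(ph)*d[1]; z_=np.cos(ph)*d[0]+np.sin(ph)*d[1]
            rows.append([round(-d[2],2),round(y_,2),round(z_,2),round(-df/n,3)]); ph+=df/n
        p=np.array([x,y,z])
    while len(rows)%10: rows.append([0,0,0,0])
    for i in range(0,len(rows),10): print(str(sum(rows[i:i+10],[])).replace(' ','').replace('.0,',',').replace('-0,','0,'))
E
python3 - <<'E'
from h import *
b=rk(-.0204,0); print(b)
plan([(b[0],b[1],.17,RY,0),(b[0],b[1],.12,RY,3)])
E
```

```text
[0.55161293 0.03302609]
t 0.1 grip [ 0.2247 -0.5828  0.2487] phi -1.203 tilt [-0.0005  0.0022] w 0.0854 F [-0.  -0.3  0.7] gd 0.1547
[np.float64(0.49),np.float64(3.29),np.float64(-2.86),np.float64(-0.073),np.float64(0.49),np.float64(3.49),np.float64(-2.61),np.float64(-0.073),np.float64(0.49),np.float64(3.67),np.float64(-2.35),np.float64(-0.073),np.float64(0.49),np.float64(3.83),np.float64(-2.07),np.float64(-0.073),np.float64(0.49),np.float64(3.97),np.float64(-1.79),np.float64(-0.073),np.float64(0.49),np.float64(4.09),np.float64(-1.49),np.float64(-0.073),np.float64(0.49),np.float64(4.19),np.float64(-1.19),np.float64(-0.073),np.float64(0.49),np.float64(4.27),np.float64(-0.88),np.float64(-0.073),np.float64(0.49),np.float64(4.32),np.float64(-0.57),np.float64(-0.073),np.float64(0.49),np.float64(4.35),np.float64(-0.25),np.float64(-0.073)]
[np.float64(0.49),np.float64(4.36),np.float64(0.06),np.float64(-0.073),np.float64(0.49),np.float64(4.34),np.float64(0.38),np.float64(-0.073),np.float64(0.49),np.float64(4.3),np.float64(0.7),np.float64(-0.073),np.float64(0.49),np.float64(4.24),np.float64(1.01),np.float64(-0.073),np.float64(0.49),np.float64(4.15),np.float64(1.32),np.float64(-0.073),np.float64(0.49),np.float64(4.05),np.float64(1.61),np.float64(-0.073),np.float64(1.67),np.float64(0.0),np.float64(0.0),np.float64(-0.0),np.float64(1.67),np.float64(0.0),np.float64(0.0),np.float64(-0.0),np.float64(1.67),np.float64(0.0),np.float64(0.0),np.float64(-0.0),0,0,0,0]
```

Emit:
drive_tool:
  targets: [0.5,3.3,-2.9,-0.073,0.5,3.5,-2.6,-0.073,0.5,3.7,-2.3,-0.073,0.5,3.8,-2.1,-0.073,0.5,4,-1.8,-0.073,0.5,4.1,-1.5,-0.073,0.5,4.2,-1.2,-0.073,0.5,4.3,-0.9,-0.073,0.5,4.3,-0.6,-0.073,0.5,4.3,-0.3,-0.073]
  fingers: 0

```text
time_s: 1.1
tcp_pos: [0.4268, -0.1845, 0.3478]
orientation: [[-0.003, 0.44, 0.898], [0.004, 0.898, -0.44], [-1.0, 0.002, -0.004]]
ft_force: [0.8, -0.5, -0.3]
width: 0.0853
```

```bash
sed -i 's/rows.append(\[round(-d\[2\],2).*$/rows.append([round(float(v),k) for v,k in zip((-d[2],y_,z_,-df\/n),(2,2,2,3))]); ph+=df\/n/; s/print(str(sum(rows\[i:i+10\],\[\])).*$/print(",".join("%g"%(v+0) for r in rows[i:i+10] for v in r))/' h.py
python3 - <<'E'
from h import *
b=rk(-.0204,0); print(b)
plan([(b[0],b[1],.14,RY,0)])
E
```

```text
[0.55161293 0.03302609]
t 1.1 grip [ 0.4268 -0.1845  0.1931] phi -0.4551 tilt [-0.0026  0.0039] w 0.0853 F [ 0.8 -0.5 -0.3] gd 0.1547
0.89,4.17,0.28,-0.07,0.89,4.14,0.57,-0.07,0.89,4.09,0.85,-0.07,0.89,4.02,1.14,-0.07,0.89,3.93,1.42,-0.07,0.89,3.82,1.69,-0.07,0,0,0,0,0,0,0,0,0,0,0,0,0,0,0,0
```

Emit:
drive_tool:
  targets: [0.9,4.2,0.3,-0.07,0.9,4.1,0.6,-0.07,0.9,4.1,0.9,-0.07,0.9,4,1.1,-0.07,0.9,3.9,1.4,-0.07,0.9,3.8,1.7,-0.07,0,0,0,0,0,0,0,0,0,0,0,0,0,0,0,0]

```text
time_s: 2.1
tcp_pos: [0.5517, 0.0475, 0.2883]
orientation: [[-0.008, 0.01, 1.0], [0.004, 1.0, -0.01], [-1.0, 0.004, -0.008]]
ft_force: [-0.3, -0.5, -0.1]
width: 0.0854
```

```bash
python3 - <<'E'
from h import *
b=rk(-.0204,0)
plan([(b[0],b[1],.075,RY,0)])
im,d,K,T=shot('wrist','w1.png')
P=cloud(d,K,T); m=(d>0)&(P[...,2]>.068)&(P[...,2]<.1)
for n,x0 in(('far',.5516),('near',.4372)):
    q=P[m]; q=q[(abs(q[:,0]-x0)<.02)&(abs(q[:,1]-.035)<.09)]
    if len(q): print(n,len(q),np.polyfit(q[:,1]-.035,q[:,0],1),np.percentile(q[:,2],[50,98]))
E
```

```text
t 2.1 grip [0.5517 0.0475 0.1336] phi -0.0102 tilt [-0.0082  0.0036] w 0.0854 F [-0.3 -0.5 -0.1] gd 0.1547
2.93,-0.73,0,0.013,2.93,-0.73,0.01,0.013,0,0,0,0,0,0,0,0,0,0,0,0,0,0,0,0,0,0,0,0,0,0,0,0,0,0,0,0,0,0,0,0
far 6663 [0.05385938 0.55221472] [0.080066   0.08206212]
near 6460 [0.06151796 0.43953719] [0.07960797 0.08194419]
```

View pics/w1.png

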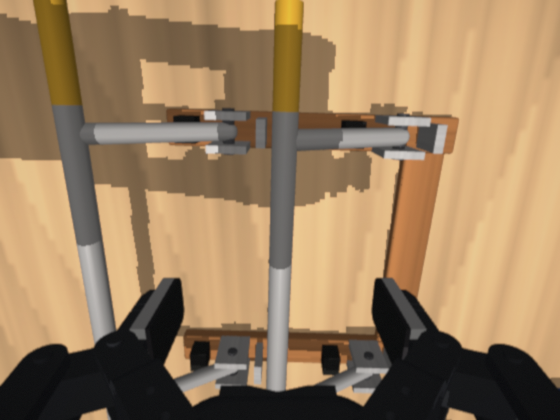

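Wrist view: the far bar runs between the two fingers (column 285), and the near bar is to the left. It's aligned, so I'll descend and grip.

Emit:
drive_tool:
  targets: [2,-0.3,0,0.013,2,-0.3,0,0.013,1,-0.3,0,0,0.7,0,0,0,0.2,0,0,0,0,0,0,0,0,0,0,0,0,0,0,0,0,0,0,0,0,0,0,0]

```text
time_s: 3.15
tcp_pos: [0.5527, 0.0335, 0.2336]
orientation: [[0.003, 0.045, 0.999], [0.003, 0.999, -0.045], [-1.0, 0.003, 0.003]]
ft_force: [0.6, 0.1, 0.6]
width: 0.0856
```

Emit:
drive_tool:
  targets: [0,0,0,0,0,0,0,0,0,0,0,0,0,0,0,0,0,0,0,0,0,0,0,0,0,0,0,0,0,0,0,0,0,0,0,0,0,0,0,0]
  fingers: 1

```text
time_s: 4.15
tcp_pos: [0.5517, 0.0338, 0.2341]
orientation: [[-0.002, 0.044, 0.999], [0.003, 0.999, -0.044], [-1.0, 0.003, -0.003]]
ft_force: [-1.1, -0.7, 0.5]
width: 0.0121
```

```bash
python3 - <<'E'
from h import *
o=manip.get_obs(); p=np.array(o['tcp_pos']); p[2]-=manip.grip_depth; R=np.array(o['orientation'])
ph=np.arctan2(R[1,2],R[0,2])
W=[]
h=np.array([np.nan]*2)
ax=p[0]+.0779  # hinge from gripped bar
hz=p[2]-.045
for th in np.radians(np.linspace(5,80,16)):
    a=np.radians(150)-th; W.append((ax+.09*np.cos(a)*1,p[1]+.0356*-(.0779+.09*np.cos(a)),hz+.09*np.sin(a),ph,1))
plan(W)
E
```

```text
t 4.15 grip [0.5517 0.0338 0.0794] phi -0.0438 tilt [-0.0024  0.0027] w 0.0121 F [-1.1 -0.7  0.5] gd 0.1547
-0.66,0,0.42,0,-0.62,0,0.48,0,-0.58,0,0.53,0,-0.53,0,0.58,0,-0.48,0.01,0.62,0,-0.42,0.01,0.66,0,-0.36,0.01,0.7,0,-0.3,0.01,0.73,0,-0.24,0.01,0.75,0,-0.17,0.01,0.77,0
-0.1,0.01,0.78,0,-0.03,0.01,0.78,0,0.03,0.01,0.78,0,0.1,0.01,0.78,0,0.17,0.01,0.77,0,0.24,0.01,0.75,0,0,0,0,0,0,0,0,0,0,0,0,0,0,0,0,0
```

Emit:
drive_tool:
  targets: [-0.66,0,0.42,0,-0.62,0,0.48,0,-0.58,0,0.53,0,-0.53,0,0.58,0,-0.48,0,0.62,0,-0.42,0,0.66,0,-0.36,0,0.7,0,-0.3,0,0.73,0,-0.24,0,0.75,0,-0.17,0,0.77,0]

```text
time_s: 5.15
tcp_pos: [0.5965, 0.0322, 0.2655]
orientation: [[-0.103, 0.041, 0.994], [0.006, 0.999, -0.041], [-0.995, 0.001, -0.103]]
ft_force: [-15.2, -0.7, 10.3]
width: 0.012
```

```bash
cat > arc.py <<'E'
from h import *
import sys
# remaining arc from measured pose; args: hinge x, hinge z(grasp offset incl), end angle deg
hx,hz,end,n=map(float,sys.argv[1:5])
o=manip.get_obs(); p=np.array(o['tcp_pos']); p[2]-=manip.grip_depth; R=np.array(o['orientation']); ph=np.arctan2(R[1,2],R[0,2])
a0=np.arctan2(p[2]-hz,p[0]-hx); print('angle done',150-np.degrees(a0),'r',np.hypot(p[2]-hz,p[0]-hx))
plan([(hx+.09*np.cos(a),p[1]-.0356*.09*(np.cos(a)-np.cos(a0)),hz+.09*np.sin(a),ph,1) for a in np.linspace(a0,np.radians(150-end),int(n)+1)[1:]])
E
python3 arc.py .6296 .0344 81 10
```

```text
angle done 36.57488453387219 r 0.08328459293848837
t 5.15 grip [0.5965 0.0322 0.1108] phi -0.0412 tilt [-0.1033  0.0057] w 0.012 F [-15.2  -0.7  10.3] gd 0.1547
-0.87,-0.01,0.38,0,-0.2,0,0.67,0,-0.15,0,0.68,0,-0.1,0,0.69,0,-0.04,0,0.7,0,0.01,0,0.7,0,0.07,0,0.69,0,0.12,0,0.69,0,0.17,0,0.68,0,0.22,0,0.66,0
```

Emit:
drive_tool:
  targets: [0.13,0,-0.57,0,0.18,0,-0.56,0,0.22,0,-0.55,0,0.27,0,-0.52,0,0.32,0,-0.5,0,0.36,0,-0.47,0,0.4,0,-0.43,0,0.43,0,-0.4,0,0.46,0,-0.36,0,0.5,0,-0.32,0]

```text
time_s: 6.15
tcp_pos: [0.5644, 0.0334, 0.2478]
orientation: [[-0.027, 0.043, 0.999], [0.003, 0.999, -0.043], [-1.0, 0.002, -0.027]]
ft_force: [2.8, 0.3, -2.9]
width: 0.0117
```

```bash
python3 - <<'E'
from h import *
o=st(); print(o['tcp_pos']+o['orientation'][:,0]*manip.grip_depth)
E
```

```text
t 6.15 tcp [0.5644 0.0334 0.2478] w 0.0117 F [ 2.8  0.3 -2.9]
[[-0.027  0.043  0.999]
 [ 0.003  0.999 -0.043]
 [-1.     0.002 -0.027]]
[0.56016843 0.03389212 0.0931503 ]
```

Emit:
drive_tool:
  targets: [0.45,0,-0.35,0,0.47,0,-0.33,0,0.4,0,-0.3,0,0.2,0,-0.15,0,0,0,0,0,0,0,0,0,0,0,0,0,0,0,0,0,0,0,0,0,0,0,0,0]

```text
time_s: 7.15
tcp_pos: [0.5543, 0.0338, 0.2351]
orientation: [[-0.019, 0.043, 0.999], [0.003, 0.999, -0.043], [-1.0, 0.002, -0.019]]
ft_force: [3.9, -0.2, 1.2]
width: 0.0119
```

Emit:
drive_tool:
  targets: [0,0,0,0,0,0,0,0,0,0,0,0,0,0,0,0,0,0,0,0,0,0,0,0,0,0,0,0,0,0,0,0,0,0,0,0,0,0,0,0]
  fingers: 0.7

```text
time_s: 8.15
tcp_pos: [0.5505, 0.0339, 0.2318]
orientation: [[-0.033, 0.043, 0.999], [0.003, 0.999, -0.043], [-0.999, 0.002, -0.033]]
ft_force: [2.3, -0.8, 0.5]
width: 0.0258
```

```bash
python3 arc.py .6296 .034 82 20
```

```text
angle done -1.4034108365252393 r 0.0900331684593585
t 8.15 grip [0.5505 0.0339 0.0771] phi -0.0432 tilt [-0.0327  0.0034] w 0.0258 F [ 2.3 -0.8  0.5] gd 0.1547
-0.56,0,0.34,0,-0.54,0,0.37,0,-0.51,0,0.41,0,-0.48,0,0.45,0,-0.44,0,0.48,0,-0.41,0,0.51,0,-0.37,0,0.54,0,-0.33,0,0.57,0,-0.29,0,0.59,0,-0.24,0,0.61,0
-0.2,0,0.62,0,-0.15,0,0.64,0,-0.11,0,0.65,0,-0.06,0,0.65,0,-0.01,0.01,0.66,0,0.04,0,0.65,0,0.08,0,0.65,0,0.13,0,0.64,0,0.18,0,0.63,0,0.22,0,0.62,0
```

Emit:
drive_tool:
  targets: [-0.6,0,0.4,0,-0.6,0,0.5,0,-0.6,0,0.6,0,-0.55,0,0.65,0,-0.5,0,0.7,0,-0.45,0,0.7,0,-0.4,0,0.7,0,-0.35,0,0.7,0,-0.3,0,0.75,0,-0.25,0,0.75,0]

```text
time_s: 9.15
tcp_pos: [0.5949, 0.0326, 0.2611]
orientation: [[-0.151, 0.04, 0.988], [0.006, 0.999, -0.039], [-0.988, 0.0, -0.151]]
ft_force: [-13.6, -0.0, 6.2]
width: 0.0256
```

```bash
cat > s.py <<'E'
from h import *
o=manip.get_obs();R=o['orientation'];g=o['tcp_pos']+R[:,0]*manip.grip_depth
c,s=np.cos(RY),np.sin(RY);r=g[:2]-RO
print('t',round(o['time_s'],2),'grip',np.round(g,4),'rack',np.round([c*r[0]+s*r[1],-s*r[0]+c*r[1]],4),'phi',round(float(np.arctan2(R[1,2],R[0,2])),3),'toolx',np.round(R[:,0],3),'w',round(float(o['width']),4),'F',np.round(o['ft_force'],1))
E
python3 s.py
```

```text
t 9.15 grip [0.5715 0.0335 0.1082] rack [-0.0006  0.0012] phi -0.04 toolx [-0.151  0.006 -0.988] w 0.0256 F [-13.6  -0.    6.2]
```

Emit:
drive_tool:
  targets: [-1.4,0,2.3,0,-1.0,0,2.4,0,-0.3,0,2.5,0,0,0,1.5,0,0,0,0.3,0,0,0,0,0,0,0,0,0,0,0,0,0,0,0,0,0,0,0,0,0]

```text
time_s: 10.15
tcp_pos: [0.6707, 0.0303, 0.2883]
orientation: [[-0.271, 0.036, 0.962], [0.006, 0.999, -0.036], [-0.963, -0.003, -0.271]]
ft_force: [0.4, 0.3, 0.5]
width: 0.0257
```

```bash
python3 s.py
```

```text
t 10.15 grip [0.6288 0.0313 0.1394] rack [0.0568 0.0011] phi -0.037 toolx [-0.271  0.006 -0.963] w 0.0257 F [0.4 0.3 0.5]
```

```bash
python3 - <<'E'
from h import *
im,d,K,T=shot('side','s2.png')
cv2.imwrite('pics/s2c.png',cv2.resize(im[150:330,180:460,::-1],None,fx=2.5,fy=2.5))
E
```

```text
(no output)
```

View pics/s2c.png

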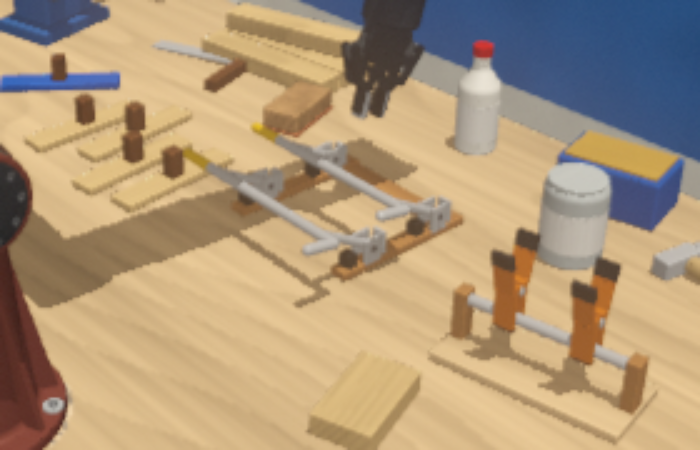

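The side view shows the far bar fell back to folded, and the tool has picked up about 15° of tilt because load creep accumulates row by row. I'll re-grip the folded bar and press toward -x against its stop to straighten the tool. After that I'll use fewer, larger rows with a slight outward bias.

Emit:
drive_tool:
  targets: [1.05,0,-3.7,0,1.05,0,-3.7,0,1.9,0,0.55,0,1.9,0,0.55,0,1.9,0,0.55,0,0,0,0,0,0,0,0,0,0,0,0,0,0,0,0,0,0,0,0,0]
  fingers: 0

```text
time_s: 11.2
tcp_pos: [0.5896, 0.0331, 0.2256]
orientation: [[-0.274, 0.036, 0.961], [0.007, 0.999, -0.036], [-0.962, -0.003, -0.274]]
ft_force: [-0.1, -0.1, 0.6]
width: 0.0854
```

```bash
python3 s.py
```

```text
t 11.2 grip [0.5472 0.0341 0.0769] rack [-0.0248  0.0009] phi -0.037 toolx [-0.274  0.007 -0.962] w 0.0854 F [-0.1 -0.1  0.6]
```

Emit:
drive_tool:
  targets: [0,0,0.4,0,0,0,0,0,0,0,0,0,0,0,0,0,0,0,0,0,0,0,0,0,0,0,0,0,0.1,0,-0.4,0,0.1,0,-0.4,0,0.1,0,-0.4,0]
  fingers: 1

```text
time_s: 12.2
tcp_pos: [0.5891, 0.0329, 0.2283]
orientation: [[-0.241, 0.037, 0.97], [0.006, 0.999, -0.037], [-0.971, -0.003, -0.241]]
ft_force: [9.2, 0.0, -5.2]
width: 0.0119
```

```bash
python3 s.py
```

```text
t 12.2 grip [0.5518 0.0339 0.0781] rack [-0.0202  0.0008] phi -0.038 toolx [-0.241  0.006 -0.971] w 0.0119 F [ 9.2  0.  -5.2]
```

Emit:
drive_tool:
  targets: [0,0,-0.9,0,0,0,-0.9,0,0,0,-0.9,0,0,0,-0.9,0,0,0,-0.9,0,0,0,-0.9,0,0,0,-0.9,0,0,0,-0.9,0,0,0,0,0,0,0,0,0]

```text
time_s: 13.2
tcp_pos: [0.5578, 0.0332, 0.234]
orientation: [[-0.042, 0.044, 0.998], [0.004, 0.999, -0.044], [-0.999, 0.002, -0.042]]
ft_force: [0.6, 0.3, 4.2]
width: 0.0119
```

```bash
python3 s.py
```

```text
t 13.2 grip [0.5514 0.0338 0.0795] rack [-0.0207  0.0008] phi -0.044 toolx [-0.042  0.004 -0.999] w 0.0119 F [0.6 0.3 4.2]
```

Emit:
drive_tool:
  targets: [0,0,-0.9,0,0,0,-0.9,0,0,0,-0.9,0,0,0,-0.9,0,-2.1,0,1.45,0,-1.7,0,1.85,0,-1.2,0,2.1,0,-0.7,0,2.3,0,-0.2,0,2.3,0,0.1,0,1.8,0]

```text
time_s: 14.2
tcp_pos: [0.6459, 0.0293, 0.286]
orientation: [[0.011, 0.045, 0.999], [0.005, 0.999, -0.045], [-1.0, 0.005, 0.011]]
ft_force: [-5.0, -0.2, -6.0]
width: 0.0115
```

```bash
python3 s.py
```

```text
t 14.2 grip [0.6477 0.03   0.1313] rack [0.0757 0.0004] phi -0.045 toolx [ 0.011  0.005 -1.   ] w 0.0115 F [-5.  -0.2 -6. ]
```

Emit:
drive_tool:
  targets: [0.1,0,0.7,0,0.3,0,0.7,0,0,0,0,0,0,0,0,0,0,0,0,0,0,0,0,0,0,0,0,0,0,0,0,0,0,0,0,0,0,0,0,0]

```text
time_s: 15.2
tcp_pos: [0.6587, 0.0289, 0.2826]
orientation: [[0.007, 0.044, 0.999], [0.004, 0.999, -0.044], [-1.0, 0.005, 0.007]]
ft_force: [-0.1, 0.3, 0.2]
width: 0.0113
```

Emit:
drive_tool:
  targets: [0,0,0,0,0,0,0,0,0,0,0,0,0,0,0,0,0,0,0,0,0,0,0,0,-2,0,0,0,-3,0,0,0,-3,0,0,0,0,0,0,0]
  fingers: 0

```text
time_s: 16.2
tcp_pos: [0.6577, 0.0284, 0.3627]
orientation: [[0.004, 0.045, 0.999], [0.005, 0.999, -0.045], [-1.0, 0.005, 0.004]]
ft_force: [1.0, 0.0, 1.4]
width: 0.0854
```

```bash
python3 - <<'E'
from h import *
exec(open('s.py').read())
b=rk(-.1354,0); print(b)
p=g
plan([(b[0],b[1],.17,RY,0),(b[0],b[1],.079,RY,4)],start=(*p,np.arctan2(R[1,2],R[0,2])))
im,d,K,T=shot('top','t3.png')
P=cloud(d,K,T)
for n,z in(('open',.1),('fold',.068)):
    m=np.zeros(d.shape,bool); m[150:260,230:350]=1; m&=(d>0)&(P[...,2]>z)&(P[...,2]<z+.03)
    q=P[m]; c,s_=np.cos(RY),np.sin(RY); r=q[:,:2]-RO; rx=c*r[:,0]+s_*r[:,1]; ry=-s_*r[:,0]+c*r[:,1]
    print(n,len(q),np.histogram(rx,np.arange(-.16,.13,.02)),np.median(q[:,2]))
E
```

```text
t 16.2 grip [0.6584 0.0291 0.208 ] rack [ 0.0864 -0.0001] phi -0.045 toolx [ 0.004  0.005 -1.   ] w 0.0854 F [1.  0.  1.4]
[0.43668579 0.03711922]
t 16.2 grip [0.6577 0.0284 0.208 ] phi -0.0447 tilt [0.0043 0.0048] w 0.0854 F [1.  0.  1.4] gd 0.1547
0.63,-0.03,-3.7,-0.002,0.63,-0.03,-3.7,-0.002,0.63,-0.02,-3.7,-0.002,0.63,-0.02,-3.7,-0.002,0.63,-0.01,-3.7,-0.002,0.63,0,-3.7,-0.002,2.28,0,0,0,2.28,0,0,0,2.28,0,0,0,2.28,0,0,0
open 171 (array([  0,   0,   0,   0,   0,   0,   0,   0,   0,   0,   0,  25, 146,
         0]), array([-1.60000000e-01, -1.40000000e-01, -1.20000000e-01, -1.00000000e-01,
       -8.00000000e-02, -6.00000000e-02, -4.00000000e-02, -2.00000000e-02,
       -8.32667268e-17,  2.00000000e-02,  4.00000000e-02,  6.00000000e-02,
        8.00000000e-02,  1.00000000e-01,  1.20000000e-01])) 0.11935001421806812
fold 179 (array([ 31, 107,   6,   0,   0,   0,   0,   0,   0,   0,   0,  27,   0,
         0]), array([-1.60000000e-01, -1.40000000e-01, -1.20000000e-01, -1.00000000e-01,
       -8.00000000e-02, -6.00000000e-02, -4.00000000e-02, -2.00000000e-02,
       -8.32667268e-17,  2.00000000e-02,  4.00000000e-02,  6.00000000e-02,
        8.00000000e-02,  1.00000000e-01,  1.20000000e-01])) 0.08012251128632286
```

Far bar is open and standing. Next is the near bar.

Emit:
drive_tool:
  targets: [0.6,0,-3.7,0,0.6,0,-3.7,0,0.6,0,-3.7,0,0.6,0,-3.7,0,0.6,0,-3.7,0,0.6,0,-3.7,0,0,0,0,0,0,0,0,0,0,0,0,0,0,0,0,0]

```text
time_s: 17.25
tcp_pos: [0.422, 0.0391, 0.308]
orientation: [[-0.021, 0.045, 0.999], [0.007, 0.999, -0.045], [-1.0, 0.006, -0.021]]
ft_force: [0.9, -0.3, -0.5]
width: 0.0852
```

```bash
cat >> s.py <<'E'
import sys
if len(sys.argv)>1:
    a=list(map(float,sys.argv[1:])) # rack x,y,z target, phi
    b=rk(a[0],a[1]); D=np.array([b[0],b[1],a[2]])-g; print('to go (tool cm)',np.round(R.T@D*100,2),'world',np.round(D*100,2))
E
python3 s.py -.1354 0 .079
```

```text
t 17.25 grip [0.4187 0.0401 0.1533] rack [-0.1535  0.0023] phi -0.045 toolx [-0.021  0.007 -1.   ] w 0.0852 F [ 0.9 -0.3 -0.5]
to go (tool cm) [ 7.39 -0.26  1.97] world [ 1.8  -0.3  -7.43]
```

Emit:
drive_tool:
  targets: [1.5,-0.1,0.8,0,2.2,-0.1,0.7,0,2,0,0.4,0,1.2,0,0.1,0,0.5,0,0,0,0,0,0,0,0,0,0,0,0,0,0,0,0,0,0,0,0,0,0,0]

```text
time_s: 18.25
tcp_pos: [0.451, 0.0357, 0.2374]
orientation: [[-0.005, 0.046, 0.999], [0.005, 0.999, -0.046], [-1.0, 0.005, -0.005]]
ft_force: [-0.3, 0.0, 0.2]
width: 0.0858
```

Emit:
drive_tool:
  targets: [0,0,0,0,0,0,0,0,0,0,0,0,0,0,0,0,0,0,0,0,0,0,0,0,0,0,0,0,0,0,0,0,0,0,0,0,0,0,0,0]
  fingers: 1

```text
time_s: 19.25
tcp_pos: [0.4428, 0.0364, 0.2361]
orientation: [[-0.04, 0.043, 0.998], [0.006, 0.999, -0.043], [-0.999, 0.005, -0.041]]
ft_force: [-1.3, 0.6, 1.3]
width: 0.012
```

```bash
python3 s.py -.1354 0 .079
```

```text
t 19.25 grip [0.4366 0.0374 0.0815] rack [-0.1355  0.0003] phi -0.043 toolx [-0.04   0.006 -0.999] w 0.012 F [-1.3  0.6  1.3]
to go (tool cm) [ 0.25 -0.03  0.03] world [ 0.01 -0.03 -0.25]
```

Emit:
drive_tool:
  targets: [0,0,-0.9,0,0,0,-0.9,0,0,0,-0.9,0,0,0,-0.9,0,-2.1,0,1.45,0,-1.7,0,1.85,0,-1.2,0,2.1,0,-0.7,0,2.3,0,-0.2,0,2.3,0,0.1,0,1.8,0]

```text
time_s: 20.25
tcp_pos: [0.5344, 0.0318, 0.2866]
orientation: [[0.036, 0.048, 0.998], [0.01, 0.999, -0.049], [-0.999, 0.011, 0.035]]
ft_force: [-2.4, 7.5, -0.9]
width: 0.0113
```

```bash
python3 s.py -.027 0 .118
```

```text
t 20.25 grip [0.5399 0.0334 0.132 ] rack [-0.0321 -0.0001] phi -0.049 toolx [ 0.036  0.01  -0.999] w 0.0113 F [-2.4  7.5 -0.9]
to go (tool cm) [ 1.42 -0.    0.46] world [ 0.51 -0.01 -1.4 ]
```

Emit:
drive_tool:
  targets: [0.1,0,0.4,0,0.2,0,0.4,0,0.2,0,0.2,0,0,0,0,0,0,0,0,0,0,0,0,0,0,0,0,0,0,0,0,0,0,0,0,0,0,0,0,0]

```text
time_s: 21.25
tcp_pos: [0.5419, 0.0316, 0.2856]
orientation: [[0.018, 0.046, 0.999], [0.009, 0.999, -0.046], [-1.0, 0.01, 0.017]]
ft_force: [-0.6, -16.6, -0.7]
width: 0.0111
```

Emit:
drive_tool:
  targets: [0,0,0,0,0,0,0,0,0,0,0,0,0,0,0,0,0,0,0,0,0,0,0,0,-2,0,0,0,-3,0,0,0,-3,0,0,0,-1,0,0,0]
  fingers: 0

```text
time_s: 22.25
tcp_pos: [0.539, 0.0307, 0.3749]
orientation: [[0.008, 0.047, 0.999], [0.01, 0.999, -0.047], [-1.0, 0.01, 0.008]]
ft_force: [0.2, -0.3, 0.6]
width: 0.0856
```

```bash
cat > look.py <<'E'
from h import *
import sys
im,d,K,T=shot('top',sys.argv[1]+'.png'); P=cloud(d,K,T)
c,s_=np.cos(RY),np.sin(RY)
def rack(q): r=q[...,:2]-RO; return np.stack([c*r[...,0]+s_*r[...,1],-s_*r[...,0]+c*r[...,1],q[...,2]],-1)
Q=rack(P)
for n,x0 in(('near',-.027),('far',.088)):
    m=(d>0)&(abs(Q[...,0]-x0)<.015)&(abs(Q[...,1])<.15)&(P[...,2]>.1)&(P[...,2]<.13); q=Q[m]
    if len(q)>10: print(n,len(q),'x',np.polyfit(q[:,1],q[:,0],1).round(4),'y',q[:,1].min().round(4),q[:,1].max().round(4),'z',np.median(q[:,2]).round(4))
# knobs: dark brown tops with z ~ .052 on the table
hsv=cv2.cvtColor(im,cv2.COLOR_RGB2HSV)
m=((d>0)&(P[...,2]>.042)&(P[...,2]<.062)&(P[...,1]>.15)&(P[...,1]<.6)&(P[...,0]>.3)&(P[...,0]<.62)&(hsv[...,2]<110)).astype(np.uint8)
n,l,S,C=cv2.connectedComponentsWithStats(m)
for i in range(1,n):
    if 30<S[i,4]<120:
        q=P[l==i]; r=cv2.minAreaRect((q[:,:2]*1000).astype(np.float32))
        k=np.array(r[0]); m2=(d>0)&(np.hypot(P[...,0]-k[0]/1000,P[...,1]-k[1]/1000)<.09)&(P[...,2]>.007)&(P[...,2]<.018)
        u,v=C[i]; uu=np.abs(np.arange(560)-u)<11; m2&=uu[None,:]; q2=P[m2]
        # keep pixels near the central blob's colour: reject blue
        blue=(im[l==0].size,) ; b=im[m2]; 
        a=np.polyfit(q2[:,0],q2[:,1],1) if len(q2)>20 else [0,0]
        print('knob px',C[i].round(),'world',np.round(r[0],1),np.round(r[1],1),'z',np.median(q[:,2]).round(4),'lid slope dy/dx',round(a[0],3),'rgb',b.mean(0).round())
m=((d>0)&(Q[...,2]>.165)&(Q[...,2]<.185)&(abs(Q[...,0]-.03)<.03)&(abs(Q[...,1])<.14)).astype(np.uint8)
n,l,S,C=cv2.connectedComponentsWithStats(m)
for i in range(1,n):
    if 20<S[i,4]<200: print('placed knob rack',np.round(np.median(Q[l==i],0),4),S[i,4])
E
python3 s.py; python3 look.py t4
```

```text
t 22.25 grip [0.5402 0.0323 0.2202] rack [-0.0317 -0.0012] phi -0.047 toolx [ 0.008  0.01  -1.   ] w 0.0856 F [ 0.2 -0.3  0.6]
near 243 x [-0.0044 -0.0278] y -0.1452 0.1419 z 0.1202
far 160 x [0.0112 0.0836] y -0.1474 0.1419 z 0.1198
knob px [102. 214.] world [515.5 592.8] [26.6 13. ] z 0.05 lid slope dy/dx -0.461 rgb [39. 49. 92.]
knob px [176. 217.] world [499.9 376.8] [21.6 20.6] z 0.0509 lid slope dy/dx 0.062 rgb [130. 104.  70.]
knob px [224. 230.] world [457.2 233. ] [20.8 20.1] z 0.0515 lid slope dy/dx 0.059 rgb [130. 105.  70.]
knob px [151. 231.] world [460.4 448.6] [20.7 22. ] z 0.0512 lid slope dy/dx 0.01 rgb [129. 104.  70.]
knob px [200. 236.] world [443.7 305.3] [22.5 21.3] z 0.0509 lid slope dy/dx 0.065 rgb [130. 105.  70.]
```

Both bars stand open (tops at about 0.120 m). Now the lids, nearest first.

```bash
cat > pl.py <<'E'
from h import *
import sys
# args: groups x,y,z,phi[,n] world (prefix r = rack coords, phi relative to rack)
def prof(n):
    w=np.ones(n); 
    if n>2: w[0]=.5; w[-1]=.25; w[-2]=.6
    return w/w.sum()
o=manip.get_obs();R=o['orientation'];p=o['tcp_pos']+R[:,0]*manip.grip_depth; ph=float(np.arctan2(R[1,2],R[0,2]))
print('t',round(o['time_s'],2),'grip',np.round(p,4),'phi',round(ph,3),'toolx',np.round(R[:,0],3),'w',round(float(o['width']),4),'F',np.round(o['ft_force'],1))
rows=[]
for a in sys.argv[1:]:
    rr=a[0]=='r'; v=list(map(float,a.lstrip('r').split(',')))
    t=np.array(v[:3]); f=v[3]
    if rr: t[:2]=rk(t[0],t[1]); f+=RY
    D=t-p; df=(f-ph+np.pi/2)%np.pi-np.pi/2
    n=int(v[4]) if len(v)>4 else int(max(np.ceil(np.linalg.norm(D)*100/4.2)+1,np.ceil(abs(df)/.13),3))
    for w in prof(n):
        d=D*w*100; rows.append([-d[2]+100*0, -np.sin(ph)*d[0]+np.cos(ph)*d[1], np.cos(ph)*d[0]+np.sin(ph)*d[1],-df*w]); 
        # tool axis tilt correction
        dw=D*w*100; c,s=np.cos(ph),np.sin(ph); X=R[:,0]; Z=np.array([c,s,0]); Z=Z-X*(X@Z); Z/=np.linalg.norm(Z); Y=np.cross(Z,X)
        rows[-1][:3]=[dw@X,dw@Y,dw@Z]; ph-=-df*w
    p=t
print(len(rows))
for i in range(0,len(rows),10): print(", ".join(("%.2f"%v).rstrip('0').rstrip('.').replace('-0','-0') for r in rows[i:i+10] for v in r))
E
python3 pl.py .4572,.233,.12,.05 .4572,.233,.038,.05,5
```

```text
t 22.3 grip [0.5405 0.0323 0.2207] phi -0.047 toolx [ 0.009  0.01  -1.   ] w 0.0853 F [ 0.8 -0.1  0.7]
12
0.95, 1.83, -0.87, -0.01, 1.91, 3.67, -1.72, -0.02, 1.91, 3.7, -1.65, -0.02, 1.91, 3.73, -1.58, -0.02, 1.91, 3.76, -1.51, -0.02, 1.14, 2.27, -0.87, -0.01, 0.48, 0.95, -0.35, -0, 1.22, -0.01, -0.01, -0, 2.45, -0.02, -0.02, -0, 2.45, -0.02, -0.02, -0
1.47, -0.01, -0.01, -0, 0.61, -0.01, -0.01, -0
```

Emit:
drive_tool:
  targets: [0.3,1.8,-1.3,-0.01,0.6,3.7,-2.2,-0.02,1,3.7,-1.8,-0.02,1.9,3.7,-1.5,-0.02,2.3,3.8,-1.1,-0.02,2.3,2.3,-0.4,-0.01,2,1,-0.3,0,1,0,0,0,0,0,0,0,0,0,0,0]

```text
time_s: 23.3
tcp_pos: [0.4489, 0.237, 0.2499]
orientation: [[0.003, -0.054, 0.999], [0.005, 0.999, 0.054], [-1.0, 0.005, 0.003]]
ft_force: [0.4, 0.4, -0.1]
width: 0.0853
```

```bash
python3 pl.py .4572,.233,.038,.05,7
```

```text
t 23.3 grip [0.4493 0.2378 0.0952] phi 0.054 toolx [ 0.003  0.005 -1.   ] w 0.0853 F [ 0.4  0.4 -0.1]
7
0.53, -0.05, 0.07, 0, 1.07, -0.1, 0.14, 0, 1.07, -0.1, 0.14, 0, 1.07, -0.1, 0.14, 0, 1.07, -0.1, 0.14, 0, 0.64, -0.06, 0.08, 0, 0.27, -0.03, 0.03, 0
```

Controlled well. Descend, then close and lift in the next call.

Emit:
drive_tool:
  targets: [0.5,-0.1,0.1,0,1.1,-0.1,0.2,0,1.1,-0.1,0.2,0,1.1,-0.1,0.1,0,1.1,-0.1,0.1,0,0.6,0,0.1,0,0.2,0,0,0,0,0,0,0,0,0,0,0,0,0,0,0]

```text
time_s: 24.3
tcp_pos: [0.4612, 0.2303, 0.1904]
orientation: [[0.008, -0.049, 0.999], [0.006, 0.999, 0.049], [-1.0, 0.006, 0.009]]
ft_force: [-0.4, 0.2, -0.1]
width: 0.0853
```

Emit:
drive_tool:
  targets: [0,0,0,0,0,0,0,0,0,0,0,0,0,0,0,0,0,0,0,0,0,0,0,0,0,0,0,0,-1,0,0,0,-2,0,0,0,-2,0,0,0]
  fingers: 1

```text
time_s: 25.3
tcp_pos: [0.4592, 0.2296, 0.2408]
orientation: [[0.003, -0.049, 0.999], [0.004, 0.999, 0.049], [-1.0, 0.004, 0.003]]
ft_force: [-0.0, -0.9, -1.2]
width: 0.021
```

```bash
python3 pl.py .4572,.233,.2,-.036,5 r.0305,-.098,.2,0 
```

```text
t 25.3 grip [0.4596 0.2303 0.0861] phi 0.049 toolx [ 0.003  0.004 -1.   ] w 0.021 F [-0.  -0.9 -1.2]
14
-1.7, 0.05, -0.03, 0.01, -3.4, 0.1, -0.06, 0.03, -3.4, 0.1, -0.06, 0.03, -2.04, 0.06, -0.04, 0.02, -0.85, 0.02, -0.02, 0.01, -0.01, -2, 1.04, -0, -0.01, -4.01, 2.07, -0, -0.01, -4.01, 2.07, -0, -0.01, -4.01, 2.07, -0, -0.01, -4.01, 2.07, -0
-0.01, -4.01, 2.07, -0, -0.01, -4.01, 2.07, -0, -0.01, -2.4, 1.24, -0, -0, -1, 0.52, -0
```

Emit:
drive_tool:
  targets: [-1.7,0,0,0.01,-3.4,0,0,0.03,-3.4,0,0,0.02,-2,0,0,0.02,-0.8,0,0,0.01,0,-2,1,0,0,-4,2.1,0,0,-4,2.1,0,0,-4,2.1,0,0,-4,2.1,0]

```text
time_s: 26.3
tcp_pos: [0.5446, 0.0446, 0.362]
orientation: [[0.009, 0.033, 0.999], [0.01, 0.999, -0.033], [-1.0, 0.01, 0.009]]
ft_force: [0.7, 0.7, -0.5]
width: 0.0211
```

Emit:
drive_tool:
  targets: [0,-4,2.1,0,0,-4,2.1,0,0,-3,1.5,0,0,-1.5,0.8,0,0,-0.4,0.2,0,0,0,0,0,0,0,0,0,0,0,0,0,0,0,0,0,0,0,0,0]

```text
time_s: 27.3
tcp_pos: [0.607, -0.0914, 0.3557]
orientation: [[0.0, 0.034, 0.999], [0.014, 0.999, -0.034], [-1.0, 0.014, -0.0]]
ft_force: [0.7, 0.2, -0.5]
width: 0.0211
```

```bash
python3 pl.py r.0305,-.098,.160,0,6;python3 s.py
```

```text
t 27.3 grip [ 0.607  -0.0893  0.201 ] phi -0.034 toolx [ 0.     0.014 -1.   ] w 0.0211 F [ 0.7  0.2 -0.5]
6
0.48, 0.25, -0.1, 0, 0.95, 0.5, -0.2, 0, 0.95, 0.5, -0.2, 0, 0.95, 0.5, -0.2, 0, 0.57, 0.3, -0.12, 0, 0.24, 0.12, -0.05, 0
t 27.3 grip [ 0.607  -0.0893  0.201 ] rack [ 0.0393 -0.1203] phi -0.034 toolx [ 0.     0.014 -1.   ] w 0.0211 F [ 0.7  0.2 -0.5]
```

Emit:
drive_tool:
  targets: [0,0.5,-0.2,0,0.5,0.7,-0.3,0,0.9,0.6,-0.2,0,0.9,0.2,-0.1,0,0.7,0,0,0,0.4,0,0,0,0.2,0,0,0,0,0,0,0,0,0,0,0,0,0,0,0]

```text
time_s: 28.3
tcp_pos: [0.5983, -0.0676, 0.3159]
orientation: [[-0.002, 0.033, 0.999], [0.014, 0.999, -0.033], [-1.0, 0.014, -0.002]]
ft_force: [-0.3, -0.2, -0.9]
width: 0.0212
```

```bash
python3 s.py .0305 -.098 .159
```

```text
t 28.3 grip [ 0.5981 -0.0654  0.1613] rack [ 0.0295 -0.0967] phi -0.033 toolx [-0.002  0.014 -1.   ] w 0.0212 F [-0.3 -0.2 -0.9]
to go (tool cm) [ 0.22 -0.13  0.1 ] world [ 0.09 -0.13 -0.23]
```

Emit:
drive_tool:
  targets: [0.15,0,0,0,0.1,0,0,0,0.05,0,0,0,0,0,0,0,0,0,0,0,0,0,0,0,0,0,0,0,0,0,0,0,0,0,0,0,0,0,0,0]

```text
time_s: 29.3
tcp_pos: [0.5989, -0.0678, 0.3141]
orientation: [[0.001, 0.033, 0.999], [0.014, 0.999, -0.033], [-1.0, 0.014, 0.0]]
ft_force: [-0.1, 0.2, -0.2]
width: 0.021
```

Emit:
drive_tool:
  targets: [0,0,0,0,0,0,0,0,0,0,0,0,0,0,0,0,0,0,0,0,0,0,0,0,-1,0,0,0,-2.5,0,0,0,-2.5,0,0,0,-1,0,0,0]
  fingers: 0

```text
time_s: 30.3
tcp_pos: [0.5983, -0.0687, 0.3858]
orientation: [[-0.003, 0.033, 0.999], [0.015, 0.999, -0.033], [-1.0, 0.014, -0.004]]
ft_force: [0.7, -0.1, 0.5]
width: 0.0854
```

```bash
python3 look.py t5; python3 pl.py .4437,.3053,.2,.055 .4437,.3053,.1,.055,4
```

```text
near 384 x [ 0.0048 -0.0294] y -0.0695 0.1422 z 0.1198
far 371 x [-0.0088  0.0857] y -0.073 0.1419 z 0.1197
knob px [102. 215.] world [512.8 592.5] [13.9 24. ] z 0.0512 lid slope dy/dx -0.477 rgb [41. 51. 97.]
knob px [175. 217.] world [500.  376.6] [21.5 20.8] z 0.0508 lid slope dy/dx 0.066 rgb [135. 109.  73.]
knob px [151. 231.] world [460.1 447.9] [20.6 23. ] z 0.0507 lid slope dy/dx 0.005 rgb [135. 108.  73.]
knob px [200. 236.] world [444.2 305.5] [20.6 21.6] z 0.0508 lid slope dy/dx 0.061 rgb [135. 109.  73.]
t 30.35 grip [ 0.5984 -0.0666  0.2323] phi -0.033 toolx [-0.001  0.014 -1.   ] w 0.0853 F [ 0.7 -0.4  1.2]
15
0.2, 1.96, -0.89, -0, 0.4, 3.92, -1.77, -0.01, 0.4, 3.94, -1.73, -0.01, 0.4, 3.96, -1.69, -0.01, 0.4, 3.97, -1.65, -0.01, 0.4, 3.99, -1.62, -0.01, 0.4, 4, -1.58, -0.01, 0.4, 4.02, -1.54, -0.01, 0.4, 4.03, -1.5, -0.01, 0.24, 2.43, -0.88, -0.01
0.1, 1.01, -0.36, -0, 2.13, -0.03, 0, -0, 4.25, -0.06, 0, -0, 2.55, -0.04, 0, -0, 1.06, -0.02, 0, -0
```

View pics/t5.png

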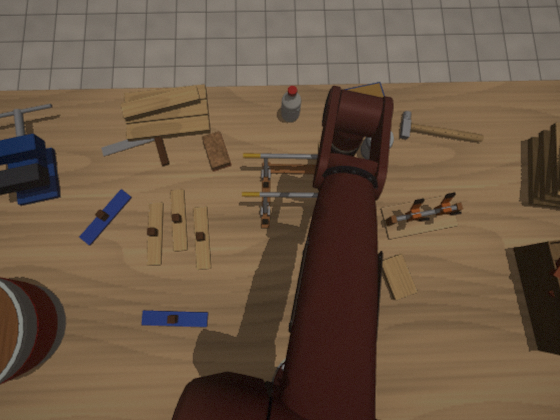

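The view shows both bars open, three pine lids left at (151,231), (175,217) and (200,236), and the arm hiding the placed lid. Next is the lid at (200,236).

Emit:
drive_tool:
  targets: [0,2,-0.9,0,0.2,4,-1.8,-0.01,0.3,4,-1.7,-0.01,0.3,4,-1.7,-0.01,0.3,4,-1.7,-0.01,0.3,4,-1.6,-0.01,0.4,4,-1.6,-0.01,0.5,4,-1.5,-0.01,0.7,3.3,-1.2,-0.01,2,1.5,-0.5,-0.01]

```text
time_s: 31.35
tcp_pos: [0.4526, 0.2894, 0.3401]
orientation: [[0.007, -0.052, 0.999], [0.015, 0.999, 0.052], [-1.0, 0.015, 0.008]]
ft_force: [0.3, 0.2, -0.2]
width: 0.085
```

```bash
python3 pl.py .444,.3054,.1,.055,4 .444,.3054,.038,.055,5
```

```text
t 31.35 grip [0.4536 0.2917 0.1855] phi 0.052 toolx [ 0.007  0.015 -1.   ] w 0.085 F [ 0.3  0.2 -0.2]
9
1.82, 0.28, -0.2, -0, 3.64, 0.55, -0.41, -0, 2.18, 0.33, -0.24, -0, 0.91, 0.14, -0.1, -0, 0.93, -0.01, -0.01, -0, 1.85, -0.03, -0.01, -0, 1.85, -0.03, -0.01, -0, 1.11, -0.02, -0.01, -0, 0.46, -0.01, -0, -0
```

Emit:
drive_tool:
  targets: [1,0.1,-0.1,0,2.5,0.3,-0.2,0,3,0.2,-0.3,0,2.8,0.1,-0.2,0,2.2,0,-0.1,0,1.3,0,0,0,0.6,0,0,0,0.2,0,0,0,0,0,0,0,0,0,0,0]

```text
time_s: 32.35
tcp_pos: [0.4441, 0.2951, 0.1967]
orientation: [[0.005, -0.052, 0.999], [0.011, 0.999, 0.052], [-1.0, 0.011, 0.006]]
ft_force: [-0.3, 0.5, 0.6]
width: 0.0854
```

```bash
python3 pl.py .444,.3054,.038,.055,3
```

```text
t 32.35 grip [0.4449 0.2968 0.042 ] phi 0.052 toolx [ 0.005  0.011 -1.   ] w 0.0854 F [-0.3  0.5  0.6]
3
0.15, 0.32, -0.02, -0, 0.18, 0.38, -0.02, -0, 0.08, 0.16, -0.01, -0
```

Emit:
drive_tool:
  targets: [0.2,0.4,0,0,0.2,0.35,0,0,0.1,0.1,0,0,0,0,0,0,0,0,0,0,0,0,0,0,0,0,0,0,0,0,0,0,-1,0,0,0,-2,0,0,0]
  fingers: 1

```text
time_s: 33.35
tcp_pos: [0.4432, 0.3042, 0.2228]
orientation: [[0.004, -0.053, 0.999], [0.01, 0.999, 0.053], [-1.0, 0.01, 0.004]]
ft_force: [-0.2, 0.7, -0.5]
width: 0.0216
```

```bash
python3 pl.py .444,.304,.2,-.036,5 r.0305,-.046,.2,0 
```

```text
t 33.35 grip [0.4438 0.3058 0.0681] phi 0.053 toolx [ 0.004  0.01  -1.   ] w 0.0216 F [-0.2  0.7 -0.5]
15
-1.97, -0.01, 0.01, 0.01, -3.94, -0.01, 0.02, 0.03, -3.94, -0.01, 0.02, 0.03, -2.36, -0.01, 0.01, 0.02, -0.98, -0, 0.01, 0.01, -0.02, -1.87, 1.01, -0, -0.03, -3.75, 2.01, -0, -0.03, -3.75, 2.01, -0, -0.03, -3.75, 2.01, -0, -0.03, -3.75, 2.01, -0
-0.03, -3.75, 2.01, -0, -0.03, -3.75, 2.01, -0, -0.03, -3.75, 2.01, -0, -0.02, -2.25, 1.21, -0, -0.01, -0.94, 0.5, -0
```

Emit:
drive_tool:
  targets: [-2,0,0,0.01,-3.9,0,0,0.03,-3.9,0,0,0.02,-2.4,0,0,0.02,-0.6,0,0,0.01,0,-1.9,1,0,0,-3.7,2,0,0,-3.7,2,0,0,-3.7,2,0,0,-3.7,2,0]

```text
time_s: 34.35
tcp_pos: [0.5242, 0.131, 0.3545]
orientation: [[0.004, 0.031, 1.0], [0.014, 0.999, -0.031], [-1.0, 0.014, 0.003]]
ft_force: [0.8, 0.7, -0.5]
width: 0.021
```

Emit:
drive_tool:
  targets: [0,-3.7,2,0,0,-3.7,2,0,0,-3.4,1.8,0,0,-2,1,0,0,-1,0.5,0,0,-0.3,0.1,0,0,0,0,0,0,0,0,0,0,0,0,0,0,0,0,0]

```text
time_s: 35.35
tcp_pos: [0.5925, -0.0199, 0.3427]
orientation: [[-0.011, 0.034, 0.999], [0.017, 0.999, -0.034], [-1.0, 0.016, -0.012]]
ft_force: [0.1, -0.0, -0.9]
width: 0.0209
```

```bash
python3 s.py .0305 -.046 .159
```

```text
t 35.35 grip [ 0.5908 -0.0173  0.188 ] rack [ 0.0206 -0.0489] phi -0.034 toolx [-0.011  0.017 -1.   ] w 0.0209 F [ 0.1 -0.  -0.9]
to go (tool cm) [2.89 0.24 1.03] world [ 1.    0.25 -2.9 ]
```

Emit:
drive_tool:
  targets: [0,0.1,0.3,0,0.4,0.1,0.4,0,0.8,0,0.3,0,0.7,0,0,0,0.5,0,0,0,0.3,0,0,0,0.15,0,0,0,0.05,0,0,0,0,0,0,0,0,0,0,0]

```text
time_s: 36.35
tcp_pos: [0.604, -0.0159, 0.3171]
orientation: [[-0.008, 0.032, 0.999], [0.017, 0.999, -0.032], [-1.0, 0.016, -0.009]]
ft_force: [-1.2, 0.3, 1.7]
width: 0.0213
```

```bash
python3 s.py .0305 -.046 .159
```

```text
t 36.35 grip [ 0.6027 -0.0134  0.1624] rack [ 0.0323 -0.0445] phi -0.032 toolx [-0.008  0.017 -1.   ] w 0.0213 F [-1.2  0.3  1.7]
to go (tool cm) [ 0.34 -0.15 -0.18] world [-0.19 -0.14 -0.34]
```

Emit:
drive_tool:
  targets: [0.2,-0.05,-0.05,0,0.15,-0.05,0,0,0.05,0,0,0,0,0,0,0,0,0,0,0,0,0,0,0,0,0,0,0,0,0,0,0,0,0,0,0,0,0,0,0]

```text
time_s: 37.35
tcp_pos: [0.604, -0.0163, 0.317]
orientation: [[-0.008, 0.031, 0.999], [0.019, 0.999, -0.031], [-1.0, 0.018, -0.008]]
ft_force: [-2.1, 0.5, 2.2]
width: 0.0211
```

Emit:
drive_tool:
  targets: [0,0,0,0,0,0,0,0,0,0,0,0,0,0,0,0,0,0,0,0,0,0,0,0,-1,0,0,0,-2.5,0,0,0,-2.5,0,0,0,-1,0,0,0]
  fingers: 0

```text
time_s: 38.35
tcp_pos: [0.6035, -0.0179, 0.3856]
orientation: [[-0.015, 0.032, 0.999], [0.019, 0.999, -0.032], [-1.0, 0.019, -0.015]]
ft_force: [-0.3, -0.2, -0.0]
width: 0.0854
```

```bash
python3 look.py t6; python3 pl.py .5,.3767,.21,.055 .5,.3767,.1,.055,4; python3 -c "
import cv2;a=cv2.imread('pics/t6.png');cv2.imwrite('pics/t6c.png',cv2.resize(a[130:270,130:410],None,fx=2.5,fy=2.5,interpolation=2))"
```

```text
near 278 x [ 0.0132 -0.0301] y -0.0104 0.1418 z 0.1195
far 260 x [-0.0101  0.0859] y -0.1363 0.1421 z 0.1195
knob px [102. 214.] world [514.9 597.8] [18.8 20.4] z 0.0514 lid slope dy/dx -0.46 rgb [41. 51. 96.]
knob px [176. 217.] world [500.2 376.4] [21.2 21.8] z 0.0507 lid slope dy/dx 0.065 rgb [135. 108.  73.]
knob px [151. 231.] world [460.1 448.2] [21.3 23.6] z 0.051 lid slope dy/dx 0.011 rgb [134. 108.  72.]
t 38.4 grip [ 0.6019 -0.015   0.2321] phi -0.032 toolx [-0.013  0.019 -1.   ] w 0.0853 F [0.7 0.6 1.1]
15
0.16, 2.07, -0.61, -0, 0.33, 4.15, -1.2, -0.01, 0.33, 4.16, -1.16, -0.01, 0.33, 4.18, -1.12, -0.01, 0.33, 4.19, -1.08, -0.01, 0.33, 4.2, -1.04, -0.01, 0.33, 4.2, -1, -0.01, 0.33, 4.21, -0.97, -0.01, 0.33, 4.22, -0.93, -0.01, 0.2, 2.54, -0.53, -0.01
0.08, 1.06, -0.22, -0, 2.34, -0.05, 0.03, -0, 4.68, -0.09, 0.05, -0, 2.81, -0.05, 0.03, -0, 1.17, -0.02, 0.01, -0
```

View pics/t6c.png

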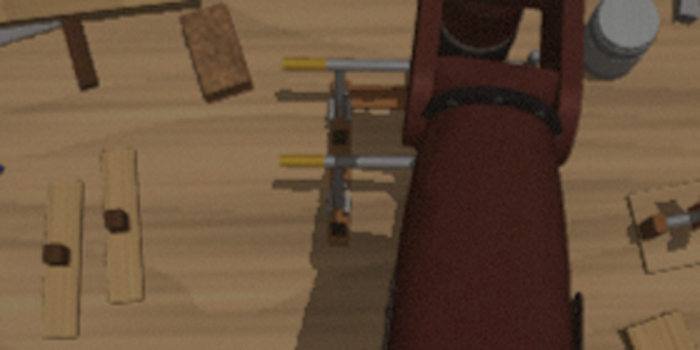

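Two pine lids remain, at (57,253) and (116,220) in the crop. The arm hides the placed ones.

Emit:
drive_tool:
  targets: [0,2,-0.6,0,0.2,4.1,-1.2,-0.01,0.3,4.2,-1.2,-0.01,0.3,4.2,-1.1,-0.01,0.3,4.2,-1.1,-0.01,0.3,4.2,-1,-0.01,0.3,4.2,-1,-0.01,0.4,4.2,-1,-0.01,1,3.6,-0.8,-0.01,2,2,-0.4,-0.01]

```text
time_s: 39.4
tcp_pos: [0.5065, 0.3619, 0.3425]
orientation: [[-0.005, -0.053, 0.999], [0.02, 0.998, 0.053], [-1.0, 0.02, -0.004]]
ft_force: [0.8, -0.3, 0.5]
width: 0.0853
```

```bash
python3 pl.py .5,.3766,.037,.06,7
```

```text
t 39.4 grip [0.5058 0.3649 0.1878] phi 0.053 toolx [-0.005  0.02  -1.   ] w 0.0853 F [ 0.8 -0.3  0.5]
7
1.41, 0.08, -0.04, -0, 2.82, 0.17, -0.09, -0, 2.82, 0.17, -0.09, -0, 2.82, 0.17, -0.09, -0, 2.82, 0.17, -0.09, -0, 1.69, 0.1, -0.05, -0, 0.71, 0.04, -0.02, -0
```

Emit:
drive_tool:
  targets: [1,0.1,-0.1,0,2.6,0.2,-0.1,0,3,0.3,-0.1,0,3,0.2,-0.1,0,2.4,0.1,0,0,1.5,0.1,0,0,0.7,0,0,0,0.3,0,0,0,0,0,0,0,0,0,0,0]

```text
time_s: 40.4
tcp_pos: [0.5003, 0.3725, 0.1889]
orientation: [[-0.008, -0.055, 0.998], [0.015, 0.998, 0.055], [-1.0, 0.015, -0.007]]
ft_force: [-0.3, -0.4, -0.0]
width: 0.0857
```

```bash
python3 pl.py .5,.3766,.037,.06,3
```

```text
t 40.4 grip [0.4991 0.3748 0.0343] phi 0.055 toolx [-0.008  0.015 -1.   ] w 0.0857 F [-0.3 -0.4 -0. ]
3
-0.1, 0.07, 0.04, -0, -0.12, 0.08, 0.04, -0, -0.05, 0.03, 0.02, -0
```

Emit:
drive_tool:
  targets: [-0.15,0.1,0,0,-0.15,0.1,0,0,0,0,0,0,0,0,0,0,0,0,0,0,0,0,0,0,0,0,0,0,0,0,0,0,-1,0,0,0,-2,0,0,0]
  fingers: 1

```text
time_s: 41.4
tcp_pos: [0.5, 0.3741, 0.2238]
orientation: [[-0.008, -0.055, 0.998], [0.014, 0.998, 0.055], [-1.0, 0.015, -0.008]]
ft_force: [0.2, -0.3, -0.3]
width: 0.0211
```

```bash
python3 pl.py .5,.3766,.2,-.036,5 r.0305,.006,.2,0 
```

```text
t 41.4 grip [0.4988 0.3763 0.0691] phi 0.055 toolx [-0.008  0.014 -1.   ] w 0.0211 F [ 0.2 -0.3 -0.3]
15
-1.95, 0.03, 0, 0.01, -3.91, 0.07, 0.01, 0.03, -3.91, 0.07, 0.01, 0.03, -2.34, 0.04, 0, 0.02, -0.98, 0.02, 0, 0.01, -0.03, -2.01, 0.69, -0, -0.07, -4.02, 1.37, -0, -0.07, -4.02, 1.37, -0, -0.07, -4.02, 1.37, -0, -0.07, -4.02, 1.37, -0
-0.07, -4.02, 1.37, -0, -0.07, -4.02, 1.37, -0, -0.07, -4.02, 1.37, -0, -0.04, -2.41, 0.82, -0, -0.02, -1, 0.34, -0
```

Emit:
drive_tool:
  targets: [-2,0,0,0.01,-3.9,0,0,0.03,-3.9,0,0,0.02,-2.4,0,0,0.02,-0.8,0,0,0.01,-0.1,-2,0.7,0,-0.1,-4,1.4,0,-0.1,-4,1.4,0,-0.1,-4,1.4,0,-0.1,-4,1.4,0]

```text
time_s: 42.4
tcp_pos: [0.5556, 0.1891, 0.3622]
orientation: [[-0.01, 0.028, 1.0], [0.017, 0.999, -0.028], [-1.0, 0.016, -0.01]]
ft_force: [0.1, 0.0, -1.3]
width: 0.0216
```

Emit:
drive_tool:
  targets: [-0.1,-4,1.4,0,-0.1,-4,1.4,0,-0.1,-3.4,1.4,0,0,-2,1,0,0,-1,0.5,0,0,-0.2,0.2,0,0,0,0,0,0,0,0,0,0,0,0,0,0,0,0,0]

```text
time_s: 43.4
tcp_pos: [0.6087, 0.0336, 0.3543]
orientation: [[-0.023, 0.031, 0.999], [0.018, 0.999, -0.03], [-1.0, 0.017, -0.024]]
ft_force: [1.0, 0.4, -0.6]
width: 0.021
```

```bash
python3 s.py .0305 .006 .160
```

```text
t 43.4 grip [0.6051 0.0363 0.1996] rack [0.033  0.0052] phi -0.03 toolx [-0.023  0.018 -1.   ] w 0.021 F [ 1.   0.4 -0.6]
to go (tool cm) [ 3.97  0.02 -0.15] world [-0.24  0.09 -3.96]
```

Emit:
drive_tool:
  targets: [0.5,0,0,0,1,0,-0.1,0,1,0,0,0,0.8,0,0,0,0.4,0,0,0,0.2,0,0,0,0.1,0,0,0,0,0,0,0,0,0,0,0,0,0,0,0]

```text
time_s: 44.4
tcp_pos: [0.6073, 0.0363, 0.3192]
orientation: [[-0.021, 0.027, 0.999], [0.018, 0.999, -0.027], [-1.0, 0.017, -0.022]]
ft_force: [-1.8, 0.4, 2.5]
width: 0.0211
```

```bash
python3 s.py .0305 .006 .159
```

```text
t 44.4 grip [0.604  0.0391 0.1646] rack [0.0318 0.0079] phi -0.027 toolx [-0.021  0.018 -1.   ] w 0.0211 F [-1.8  0.4  2.5]
to go (tool cm) [ 0.55 -0.2  -0.12] world [-0.13 -0.19 -0.56]
```

Emit:
drive_tool:
  targets: [0.2,-0.1,-0.1,0,0.2,-0.1,0,0,0.1,0,0,0,0,0,0,0,0,0,0,0,0,0,0,0,0,0,0,0,0,0,0,0,0,0,0,0,0,0,0,0]

```text
time_s: 45.4
tcp_pos: [0.607, 0.0355, 0.3191]
orientation: [[-0.019, 0.027, 0.999], [0.022, 0.999, -0.026], [-1.0, 0.021, -0.02]]
ft_force: [-2.9, 0.1, 3.9]
width: 0.0211
```

Emit:
drive_tool:
  targets: [0,0,0,0,0,0,0,0,0,0,0,0,0,0,0,0,0,0,0,0,0,0,0,0,-1,0,0,0,-2.5,0,0,0,-2.5,0,0,0,-1,0,0,0]
  fingers: 0

```text
time_s: 46.4
tcp_pos: [0.6073, 0.0338, 0.3871]
orientation: [[-0.027, 0.027, 0.999], [0.022, 0.999, -0.027], [-0.999, 0.021, -0.027]]
ft_force: [-0.4, -0.5, 0.0]
width: 0.0854
```

```bash
python3 look.py t7; python3 pl.py .46,.448,.21,.01 .46,.448,.1,.01,4
```

```text
near 216 x [ 0.0054 -0.0291] y -0.1453 0.1421 z 0.1195
far 152 x [0.0078 0.084 ] y -0.1468 0.1416 z 0.1195
knob px [102. 214.] world [515.5 592. ] [15.6 26.7] z 0.0511 lid slope dy/dx -0.474 rgb [40. 51. 95.]
knob px [151. 231.] world [459.9 448.5] [23.1 20.8] z 0.0512 lid slope dy/dx 0.006 rgb [134. 107.  72.]
t 46.45 grip [0.6039 0.0371 0.2338] phi -0.026 toolx [-0.025  0.022 -0.999] w 0.085 F [0.3 0.8 1.1]
16
0.17, 1.96, -0.74, -0, 0.35, 3.93, -1.48, -0, 0.35, 3.93, -1.47, -0, 0.35, 3.94, -1.45, -0, 0.35, 3.94, -1.44, -0, 0.35, 3.95, -1.42, -0, 0.35, 3.95, -1.41, -0, 0.35, 3.96, -1.4, -0, 0.35, 3.96, -1.38, -0, 0.35, 3.97, -1.37, -0
0.21, 2.38, -0.81, -0, 0.09, 0.99, -0.34, -0, 2.34, -0.05, 0.06, -0, 4.68, -0.1, 0.11, -0, 2.81, -0.06, 0.07, -0, 1.17, -0.03, 0.03, -0
```

Emit:
drive_tool:
  targets: [0,2,-0.7,0,0.2,4.3,-1.5,0,0.3,4.3,-1.5,0,0.3,4.3,-1.5,0,0.3,4.3,-1.5,0,0.3,4.3,-1.5,0,0.3,4.3,-1.5,0,0.4,4.3,-1.4,-0.01,1,4.2,-1.4,-0.01,1.5,3,-1,-0.01]

```text
time_s: 47.45
tcp_pos: [0.4799, 0.4407, 0.3516]
orientation: [[-0.018, 0.007, 1.0], [0.022, 1.0, -0.006], [-1.0, 0.021, -0.018]]
ft_force: [-0.5, -0.8, 0.1]
width: 0.0858
```

```bash
python3 pl.py .46,.4484,.037,.01,7
```

```text
t 47.45 grip [0.4771 0.444  0.197 ] phi -0.006 toolx [-0.018  0.022 -1.   ] w 0.0858 F [-0.5 -0.8  0.1]
7
1.5, 0.01, -0.13, -0, 3, 0.02, -0.27, -0, 3, 0.02, -0.27, -0, 3, 0.02, -0.27, -0, 3, 0.02, -0.27, -0, 1.8, 0.01, -0.16, -0, 0.75, 0, -0.07, -0
```

Emit:
drive_tool:
  targets: [1,-0.2,-0.3,0,2.6,0,-0.4,0,3.1,0,-0.4,0,3.1,0,-0.3,0,2.7,0,-0.1,-0.01,1.7,0,0,0,0.8,0,0,0,0.3,0,0,0,0,0,0,0,0,0,0,0]

```text
time_s: 48.45
tcp_pos: [0.4582, 0.4403, 0.1878]
orientation: [[-0.023, -0.008, 1.0], [0.015, 1.0, 0.009], [-1.0, 0.015, -0.023]]
ft_force: [0.2, 0.3, -0.5]
width: 0.0856
```

```bash
python3 pl.py .46,.4484,.037,.01,3
```

```text
t 48.45 grip [0.4546 0.4426 0.0331] phi 0.009 toolx [-0.023  0.015 -1.   ] w 0.0856 F [ 0.2  0.3 -0.5]
3
-0.14, 0.21, 0.2, -0, -0.17, 0.26, 0.24, -0, -0.07, 0.11, 0.1, -0
```

Emit:
drive_tool:
  targets: [-0.2,0.25,0.25,0,-0.2,0.25,0.2,0,0,0.1,0.1,0,0,0,0,0,0,0,0,0,0,0,0,0,0,0,0,0,0,0,0,0,-1,0,0,0,-2,0,0,0]
  fingers: 1

```text
time_s: 49.45
tcp_pos: [0.465, 0.4464, 0.2242]
orientation: [[-0.023, -0.009, 1.0], [0.015, 1.0, 0.009], [-1.0, 0.015, -0.023]]
ft_force: [0.0, -0.0, -1.1]
width: 0.021
```

```bash
python3 pl.py .46,.4484,.2,-.036,5 r.0305,.058,.2,0 
```

```text
t 49.45 grip [0.4615 0.4487 0.0696] phi 0.009 toolx [-0.023  0.015 -1.   ] w 0.021 F [ 0.  -0.  -1.1]
16
-1.95, 0.02, -0.07, 0.01, -3.89, 0.05, -0.13, 0.01, -3.89, 0.05, -0.13, 0.01, -2.33, 0.03, -0.08, 0.01, -0.97, 0.01, -0.03, 0, -0.05, -1.89, 0.84, -0, -0.09, -3.78, 1.68, -0, -0.09, -3.78, 1.68, -0, -0.09, -3.78, 1.68, -0, -0.09, -3.78, 1.68, -0
-0.09, -3.78, 1.68, -0, -0.09, -3.78, 1.68, -0, -0.09, -3.78, 1.68, -0, -0.09, -3.78, 1.68, -0, -0.06, -2.27, 1.01, -0, -0.02, -0.95, 0.42, -0
```

Emit:
drive_tool:
  targets: [-2,0,0,0.01,-3.9,0,-0.1,0.01,-3.9,0,-0.1,0.01,-2.4,0,-0.1,0.01,-0.8,0,0,0,-0.1,-2,0.9,0,-0.1,-4,1.8,0,-0.1,-4,1.8,0,-0.1,-4,1.8,0,-0.1,-4,1.8,0]

```text
time_s: 50.45
tcp_pos: [0.5389, 0.2611, 0.3616]
orientation: [[-0.024, 0.021, 1.0], [0.018, 1.0, -0.02], [-1.0, 0.017, -0.024]]
ft_force: [0.5, -0.2, -0.2]
width: 0.0212
```

Emit:
drive_tool:
  targets: [-0.1,-4,1.8,0,-0.1,-4,1.8,0,-0.1,-3.8,1.8,0,0,-2.8,1.4,0,0,-1.5,0.9,0,0,-0.6,0.4,0,0,0,0,0,0,0,0,0,0,0,0,0,0,0,0,0]

```text
time_s: 51.45
tcp_pos: [0.6162, 0.0837, 0.3519]
orientation: [[-0.037, 0.022, 0.999], [0.018, 1.0, -0.022], [-0.999, 0.017, -0.037]]
ft_force: [-0.1, -0.6, -0.2]
width: 0.0211
```

```bash
python3 s.py .0305 .058 .162
```

```text
t 51.45 grip [0.6105 0.0866 0.1973] rack [0.0366 0.0556] phi -0.022 toolx [-0.037  0.018 -0.999] w 0.0211 F [-0.1 -0.6 -0.2]
to go (tool cm) [ 3.56  0.19 -0.47] world [-0.6   0.26 -3.53]
```

Emit:
drive_tool:
  targets: [0.4,0,-0.2,0,0.9,0,-0.1,0.005,0.9,0,-0.1,0.005,0.7,0,0,0,0.4,0,0,0,0.2,0,0,0,0.1,0,0,0,0,0,0,0,0,0,0,0,0,0,0,0]

```text
time_s: 52.45
tcp_pos: [0.6109, 0.0875, 0.3197]
orientation: [[-0.031, 0.03, 0.999], [0.019, 0.999, -0.029], [-0.999, 0.018, -0.032]]
ft_force: [-0.8, 0.2, 1.8]
width: 0.0212
```

```bash
python3 s.py .0305 .058 .160
```

```text
t 52.45 grip [0.6061 0.0904 0.1651] rack [0.032  0.0593] phi -0.029 toolx [-0.031  0.019 -0.999] w 0.0212 F [-0.8  0.2  1.8]
to go (tool cm) [ 0.51 -0.14 -0.13] world [-0.15 -0.13 -0.51]
```

Emit:
drive_tool:
  targets: [0.2,-0.1,-0.1,0,0.2,0,0,0,0.1,0,0,0,0,0,0,0,0,0,0,0,0,0,0,0,0,0,0,0,0,0,0,0,0,0,0,0,0,0,0,0]

```text
time_s: 53.45
tcp_pos: [0.6105, 0.0871, 0.3196]
orientation: [[-0.029, 0.03, 0.999], [0.021, 0.999, -0.029], [-0.999, 0.02, -0.03]]
ft_force: [-1.6, 0.3, 3.5]
width: 0.0212
```

Emit:
drive_tool:
  targets: [0,0,0,0,0,0,0,0,0,0,0,0,0,0,0,0,0,0,0,0,0,0,0,0,-1.5,0,0,0,-3,0,0,0,-3,0,0,0,-1,0,0,0]
  fingers: 0

```text
time_s: 54.45
tcp_pos: [0.6117, 0.0849, 0.4033]
orientation: [[-0.039, 0.03, 0.999], [0.02, 0.999, -0.029], [-0.999, 0.019, -0.04]]
ft_force: [0.8, 0.5, 0.9]
width: 0.0854
```

```bash
python3 pl.py .4839,-.3169,.25,.165 .4839,-.3169,.138,.165,6
```

```text
t 54.45 grip [0.6057 0.088  0.2488] phi -0.029 toolx [-0.039  0.02  -0.999] w 0.0854 F [0.8 0.5 0.9]
18
-0.02, -1.97, -0.53, -0.01, -0.04, -3.93, -1.1, -0.02, -0.04, -3.91, -1.17, -0.02, -0.04, -3.89, -1.25, -0.02, -0.04, -3.87, -1.32, -0.02, -0.04, -3.84, -1.39, -0.02, -0.04, -3.81, -1.47, -0.02, -0.04, -3.78, -1.54, -0.02, -0.04, -3.76, -1.61, -0.02, -0.04, -3.72, -1.68, -0.02
-0.03, -2.22, -1.05, -0.01, -0.01, -0.92, -0.45, -0, 1.29, -0.03, 0.05, -0, 2.57, -0.07, 0.09, -0, 2.57, -0.07, 0.09, -0, 2.57, -0.07, 0.09, -0, 1.54, -0.04, 0.05, -0, 0.64, -0.02, 0.02, -0
```

Emit:
drive_tool:
  targets: [0,-2,-0.5,-0.01,0,-3.9,-1.1,-0.02,0,-3.9,-1.2,-0.02,0,-3.9,-1.3,-0.02,0,-3.9,-1.3,-0.02,0,-3.8,-1.4,-0.02,0,-3.8,-1.5,-0.02,0,-3.8,-1.5,-0.02,0,-3.8,-1.6,-0.02,0,-3.2,-1.4,-0.02]

```text
time_s: 55.45
tcp_pos: [0.5034, -0.2907, 0.4068]
orientation: [[-0.024, -0.177, 0.984], [0.019, 0.984, 0.178], [-1.0, 0.023, -0.02]]
ft_force: [1.0, 0.2, 0.5]
width: 0.0855
```

Emit:
drive_tool:
  targets: [0,-2,-0.9,-0.01,0,-1,-0.5,-0.01,0,-0.4,-0.2,0,0,0,0,0,0,0,0,0,0,0,0,0,0,0,0,0,0,0,0,0,0,0,0,0,0,0,0,0]

```text
time_s: 56.45
tcp_pos: [0.4933, -0.3278, 0.4065]
orientation: [[-0.023, -0.197, 0.98], [0.02, 0.98, 0.198], [-1.0, 0.024, -0.019]]
ft_force: [-0.4, 0.3, 0.2]
width: 0.0851
```

```bash
python3 look.py t8; python3 - <<'E'
from h import *
z=np.load('pics/t8.npz'); 
cv2.imwrite('pics/t8c.png',cv2.resize(z['im'][120:280,200:480,::-1],None,fx=2.5,fy=2.5,interpolation=2))
shot('wrist','w8.png')
E
python3 pl.py .4839,-.3169,.138,.165,8
```

```text
near 251 x [ 0.0033 -0.0285] y -0.1452 0.142 z 0.1203
far 224 x [0.0032 0.0853] y -0.1454 0.1421 z 0.1201
knob px [102. 214.] world [515.  592.4] [27.9 14.6] z 0.0507 lid slope dy/dx -0.473 rgb [38. 48. 91.]
placed knob rack [ 0.0497 -0.0296  0.1724] 58
placed knob rack [0.0289 0.0577 0.173 ] 70
placed knob rack [0.0303 0.0142 0.1729] 68
placed knob rack [ 0.0284 -0.0933  0.173 ] 70
t 56.55 grip [ 0.4896 -0.3248  0.2519] phi 0.199 toolx [-0.023  0.02  -1.   ] w 0.0851 F [-0.2 -0.9 -0.3]
8
0.9, 0.05, -0.01, 0, 1.8, 0.1, -0.03, 0.01, 1.8, 0.1, -0.03, 0.01, 1.8, 0.1, -0.03, 0.01, 1.8, 0.1, -0.03, 0.01, 1.8, 0.1, -0.03, 0.01, 1.08, 0.06, -0.02, 0, 0.45, 0.02, -0.01, 0
```

View pics/t8c.png

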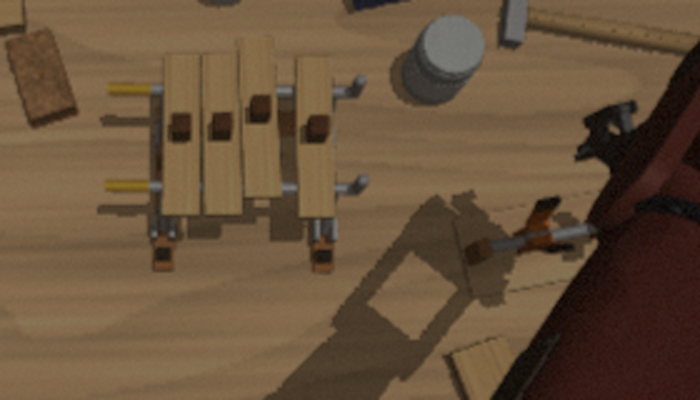

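View pics/w8.png

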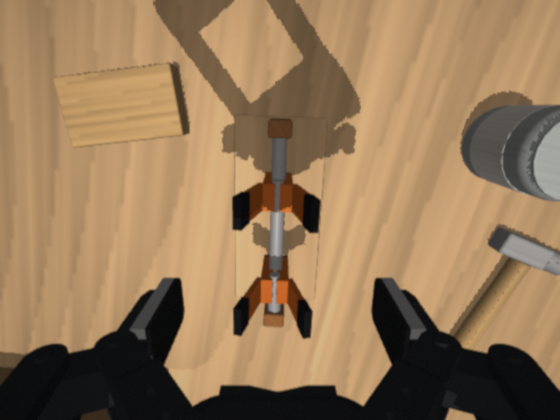

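The top crop shows four lids flat across both bars. The lid at (260,105) has been knocked, with its knob now at rack (50,-30) mm. It's still on both bars, but I'll put it back to mid-rack before using the clamps. The wrist view shows both clamps in line with the stand rod.

```bash
python3 pl.py r.050,-.0296,.245,0; python3 -c "
import numpy as np
z=np.load('pics/t8.npz');from h import *
P=cloud(z['d'],z['K'],z['T']);c,s=np.cos(RY),np.sin(RY);r=P[...,:2]-RO
x=c*r[...,0]+s*r[...,1];y=-s*r[...,0]+c*r[...,1]
m=(P[...,2]>.128)&(P[...,2]<.142)&(abs(x-.03)<.14)&(abs(y)<.12)
for x0 in(-.05,-.03,0,.06,.1,.12):
  k=m&(abs(x-x0)<.006); h=np.sort(y[k]); print(x0,np.round(h[[0,-1]],3) if len(h) else None,[ (round(h[i],3),round(h[i+1],3)) for i in np.where(np.diff(h)>.004)[0]])
"
```

```text
t 56.55 grip [ 0.4896 -0.3248  0.2519] phi 0.199 toolx [-0.023  0.02  -1.   ] w 0.0851 F [-0.2 -0.9 -0.3]
10
0.06, 1.76, 1.16, 0.01, 0.12, 3.54, 2.27, 0.03, 0.12, 3.6, 2.17, 0.03, 0.12, 3.66, 2.06, 0.03, 0.12, 3.72, 1.96, 0.03, 0.12, 3.77, 1.85, 0.03, 0.12, 3.82, 1.75, 0.03, 0.12, 3.87, 1.64, 0.03, 0.07, 2.35, 0.92, 0.02, 0.03, 0.99, 0.37, 0.01
-0.05 [-0.115  0.077] [(np.float64(-0.073), np.float64(-0.01)), (np.float64(0.029), np.float64(0.038))]
-0.03 [-0.113  0.077] [(np.float64(-0.074), np.float64(-0.054)), (np.float64(-0.015), np.float64(-0.01)), (np.float64(0.029), np.float64(0.038))]
0 [-0.114  0.077] [(np.float64(-0.074), np.float64(-0.052)), (np.float64(0.03), np.float64(0.038))]
0.06 [-0.115  0.075] [(np.float64(-0.075), np.float64(-0.049)), (np.float64(-0.046), np.float64(-0.018)), (np.float64(0.033), np.float64(0.038))]
0.1 [-0.112  0.076] [(np.float64(-0.072), np.float64(-0.047))]
0.12 [-0.113  0.076] [(np.float64(-0.072), np.float64(-0.047))]
```

Emit:
drive_tool:
  targets: [0,1.8,1.2,0.01,0.1,3.5,2.3,0.03,0.1,3.6,2.2,0.02,0.1,3.7,2.1,0.02,0.1,3.7,2,0.02,0.1,3.8,1.8,0.02,0.1,3.8,1.8,0.02,0.2,3.4,1.5,0.02,0.2,1.8,0.7,0.01,0.1,0.6,0.2,0.01]

```text
time_s: 57.55
tcp_pos: [0.621, -0.0053, 0.3993]
orientation: [[-0.019, -0.004, 1.0], [0.018, 1.0, 0.004], [-1.0, 0.018, -0.019]]
ft_force: [-0.7, -0.3, -0.4]
width: 0.0855
```

```bash
python3 pl.py r.050,-.0296,.159,0.04,7
```

```text
t 57.55 grip [ 0.618  -0.0026  0.2447] phi 0.004 toolx [-0.019  0.018 -1.   ] w 0.0855 F [-0.7 -0.3 -0.4]
7
0.8, 0.02, 0.04, -0, 1.6, 0.04, 0.09, -0, 1.6, 0.04, 0.09, -0, 1.6, 0.04, 0.09, -0, 1.6, 0.04, 0.09, -0, 0.96, 0.02, 0.05, -0, 0.4, 0.01, 0.02, -0
```

Emit:
drive_tool:
  targets: [0.8,0,0.1,0,1.6,0,0.1,0,1.6,0.1,0.1,0,1.6,0.1,0.1,0,1.5,0,0.1,0,0.9,0,0,0,0.4,0,0,0,0,0,0,0,0,0,0,0,0,0,0,0]

```text
time_s: 58.55
tcp_pos: [0.6223, -0.0077, 0.3048]
orientation: [[-0.026, 0.003, 1.0], [0.016, 1.0, -0.002], [-1.0, 0.016, -0.026]]
ft_force: [0.3, -0.1, -0.0]
width: 0.0853
```

```bash
python3 pl.py r.050,-.0296,.159,0.04,3
```

```text
t 58.55 grip [ 0.6184 -0.0052  0.1502] phi -0.002 toolx [-0.026  0.016 -1.   ] w 0.0853 F [ 0.3 -0.1 -0. ]
3
-0.32, 0.23, 0.09, -0, -0.39, 0.28, 0.1, -0, -0.16, 0.12, 0.04, -0
```

Emit:
drive_tool:
  targets: [-0.5,0.2,0.1,0,-0.3,0.2,0.1,0,-0.1,0.1,0,0,0,0,0,0,0,0,0,0,0,0,0,0,0,0,0,0,0,0,0,0,-0.5,0,0,0,-0.7,0,0,0]
  fingers: 1

```text
time_s: 59.55
tcp_pos: [0.6255, -0.0022, 0.3291]
orientation: [[-0.023, 0.002, 1.0], [0.016, 1.0, -0.002], [-1.0, 0.016, -0.023]]
ft_force: [-1.2, -0.0, -1.3]
width: 0.021
```

```bash
python3 pl.py r.0305,-.047,.171,0,6
```

```text
t 59.55 grip [6.220e-01 3.000e-04 1.745e-01] phi -0.002 toolx [-0.023  0.016 -1.   ] w 0.021 F [-1.2 -0.  -1.3]
6
0.04, -0.18, -0.24, 0, 0.09, -0.37, -0.48, 0.01, 0.09, -0.38, -0.48, 0.01, 0.09, -0.38, -0.48, 0.01, 0.05, -0.23, -0.28, 0, 0.02, -0.1, -0.12, 0
```

Emit:
drive_tool:
  targets: [0,-0.3,-0.4,0.01,0,-0.4,-0.5,0.01,0,-0.4,-0.5,0.01,0,-0.3,-0.4,0,0,-0.1,-0.2,0,0.2,0,0,0,0.4,0,0,0,0.3,0,0,0,0.1,0,0,0,0,0,0,0]

```text
time_s: 60.55
tcp_pos: [0.6029, -0.0183, 0.3191]
orientation: [[-0.023, 0.035, 0.999], [0.015, 0.999, -0.035], [-1.0, 0.015, -0.023]]
ft_force: [-0.9, -0.7, 1.3]
width: 0.0208
```

```bash
python3 s.py .0305 -.047 .160
```

```text
t 60.55 grip [ 0.5994 -0.016   0.1645] rack [ 0.0291 -0.0473] phi -0.035 toolx [-0.023  0.015 -1.   ] w 0.0208 F [-0.9 -0.7  1.3]
to go (tool cm) [0.44 0.02 0.15] world [ 0.14  0.02 -0.45]
```

Set it down, release, raise, and head for the clamps.

Emit:
drive_tool:
  targets: [0.2,0,0,0,0.2,0,0,0,0.1,0,0,0,0,0,0,0,0,0,0,0,0,0,0,0,0,0,0,0,0,0,0,0,0,0,0,0,0,0,0,0]

```text
time_s: 61.55
tcp_pos: [0.6037, -0.0181, 0.3191]
orientation: [[-0.022, 0.034, 0.999], [0.015, 0.999, -0.034], [-1.0, 0.014, -0.022]]
ft_force: [0.0, 0.2, 1.2]
width: 0.0208
```

Emit:
drive_tool:
  targets: [0,0,0,0,0,0,0,0,0,0,0,0,0,0,0,0,0,0,0,0,0,0,0,0,-1.5,0,0,0,-3,0,0,0,-3,0,0,0,-1,0,0,0]
  fingers: 0

```text
time_s: 62.55
tcp_pos: [0.605, -0.0192, 0.4059]
orientation: [[-0.027, 0.034, 0.999], [0.016, 0.999, -0.034], [-1.0, 0.015, -0.027]]
ft_force: [-0.0, 0.1, 0.1]
width: 0.0855
```

```bash
python3 pl.py .4839,-.3169,.24,.165,11
```

```text
t 62.55 grip [ 0.6009 -0.0168  0.2512] phi -0.034 toolx [-0.027  0.016 -1.   ] w 0.0855 F [-0.   0.1  0.1]
11
0.05, -1.63, -0.57, -0.01, 0.1, -3.24, -1.17, -0.02, 0.1, -3.21, -1.24, -0.02, 0.1, -3.19, -1.31, -0.02, 0.1, -3.16, -1.38, -0.02, 0.1, -3.13, -1.45, -0.02, 0.1, -3.1, -1.51, -0.02, 0.1, -3.06, -1.58, -0.02, 0.1, -3.03, -1.64, -0.02, 0.06, -1.8, -1.02, -0.01
0.03, -0.74, -0.44, -0.01
```

Emit:
drive_tool:
  targets: [0,-1.6,-0.6,-0.01,0,-3.3,-1.2,-0.02,0,-3.3,-1.3,-0.02,0,-3.3,-1.3,-0.02,0,-3.3,-1.4,-0.02,0,-3.2,-1.5,-0.02,0,-3.2,-1.6,-0.02,0,-3.1,-1.6,-0.02,0,-2.2,-1.2,-0.02,0,-1,-0.6,-0.01]

```text
time_s: 63.55
tcp_pos: [0.492, -0.3082, 0.4106]
orientation: [[-0.015, -0.159, 0.987], [0.013, 0.987, 0.159], [-1.0, 0.015, -0.012]]
ft_force: [0.6, 0.6, -0.2]
width: 0.0856
```

```bash
python3 pl.py .4839,-.3169,.138,.165,8; python3 look.py t9
```

```text
t 63.55 grip [ 0.4898 -0.3062  0.2559] phi 0.16 toolx [-0.015  0.013 -1.   ] w 0.0856 F [ 0.6  0.6 -0.2]
8
0.93, -0.09, -0.05, -0, 1.86, -0.18, -0.1, -0, 1.86, -0.18, -0.1, -0, 1.86, -0.18, -0.1, -0, 1.86, -0.18, -0.1, -0, 1.86, -0.18, -0.1, -0, 1.11, -0.11, -0.06, -0, 0.46, -0.04, -0.02, -0
near 244 x [-0.     -0.0282] y -0.1452 0.142 z 0.1198
far 230 x [0.0037 0.0854] y -0.1448 0.1419 z 0.1201
knob px [102. 214.] world [515.3 592.2] [13.3 26.8] z 0.0504 lid slope dy/dx -0.475 rgb [39. 49. 92.]
placed knob rack [0.0291 0.0564 0.1723] 70
placed knob rack [0.0308 0.013  0.173 ] 64
placed knob rack [ 0.0276 -0.0459  0.1729] 70
placed knob rack [ 0.0281 -0.0936  0.1729] 69
```

Lids are all good: knob x ≈ 0.028–0.031, spacing ≥ 43 mm, z equal. Descend onto clamp A.

Emit:
drive_tool:
  targets: [1,-0.2,-0.1,0,2,-0.2,-0.1,0,2,-0.2,-0.1,0,2,-0.2,-0.1,0,1.8,-0.2,-0.1,0,1.3,0,0,0,0.7,0,0,0,0.3,0,0,0,0,0,0,0,0,0,0,0]

```text
time_s: 64.6
tcp_pos: [0.4883, -0.3137, 0.2929]
orientation: [[-0.014, -0.161, 0.987], [0.014, 0.987, 0.161], [-1.0, 0.016, -0.012]]
ft_force: [0.1, 0.2, 0.2]
width: 0.0853
```

```bash
python3 pl.py .4839,-.3169,.138,.165,3
```

```text
t 64.6 grip [ 0.4861 -0.3116  0.1383] phi 0.162 toolx [-0.014  0.014 -1.   ] w 0.0853 F [0.1 0.2 0.2]
3
0.01, -0.18, -0.11, -0, 0.01, -0.22, -0.14, -0, 0, -0.09, -0.06, -0
```

Emit:
drive_tool:
  targets: [0,-0.2,-0.1,0,0,-0.2,-0.1,0,0,-0.1,0,0,0,0,0,0,0,0,0,0,0,0,0,0,0,0,0,0,0,0,0,0,0,0,0,0,0,0,0,0]
  fingers: 1

```text
time_s: 65.6
tcp_pos: [0.4877, -0.3203, 0.2956]
orientation: [[-0.01, -0.161, 0.987], [0.011, 0.987, 0.161], [-1.0, 0.012, -0.009]]
ft_force: [-0.3, -0.7, -1.3]
width: 0.0294
```

```bash
python3 s.py; python3 - <<'E'
from h import *
shot('side','s9.png'); a=cv2.imread('pics/s9.png')[210:340,300:470]; cv2.imwrite('pics/s9c.png',cv2.resize(a,None,fx=4,fy=4))
E
```

```text
t 65.6 grip [ 0.4861 -0.3186  0.1409] rack [-0.0734 -0.3537] phi 0.162 toolx [-0.01   0.011 -1.   ] w 0.0294 F [-0.3 -0.7 -1.3]
```

View pics/s9c.png

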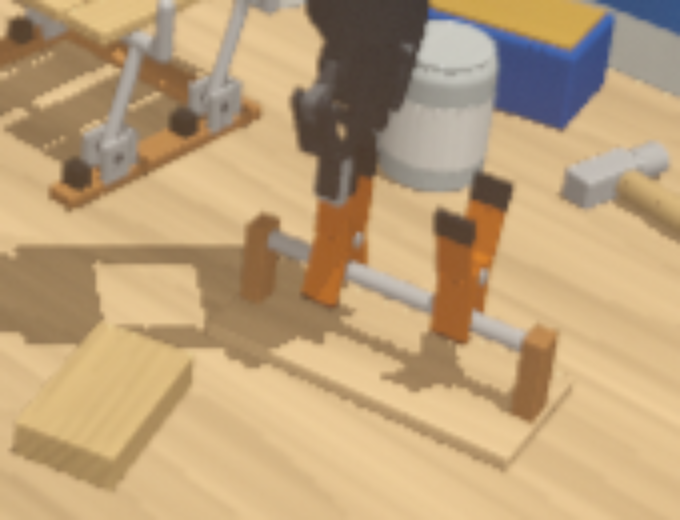

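The side crop shows clamp A squeezed between the fingers (opening 29 mm), with its jaws open around the rod at about (335,240). Lift and carry it over the knobs to the far bar end.

```bash
python3 pl.py .4855,-.318,.295,.162,6 r.0865,.115,.295,0
```

```text
t 65.65 grip [ 0.4861 -0.3186  0.1409] phi 0.162 toolx [-0.01   0.011 -1.   ] w 0.0301 F [ 1.1 -1.  -0.6]
19
-1.77, 0.03, -0.02, -0, -3.54, 0.06, -0.04, -0, -3.54, 0.06, -0.04, -0, -3.54, 0.06, -0.04, -0, -2.12, 0.04, -0.03, -0, -0.89, 0.01, -0.01, -0, 0.01, 1.88, 1.1, 0.01, 0.03, 3.79, 2.16, 0.02, 0.03, 3.82, 2.1, 0.02, 0.03, 3.86, 2.03, 0.02
0.03, 3.89, 1.96, 0.02, 0.03, 3.93, 1.89, 0.02, 0.03, 3.96, 1.83, 0.02, 0.03, 3.99, 1.76, 0.02, 0.03, 4.02, 1.69, 0.02, 0.03, 4.05, 1.62, 0.02, 0.03, 4.08, 1.55, 0.02, 0.02, 2.46, 0.89, 0.01, 0.01, 1.03, 0.36, 0
```

Emit:
drive_tool:
  targets: [-1.5,0,0,0,-3,0,0,0,-3.5,0.1,0,0,-3.5,0.1,0,0,-2.7,0,0,0,-1.4,0,0,0,-0.2,1.5,0.8,0,0,3,1.7,0.02,0,3.8,2.1,0.02,0,3.9,2,0.02]

```text
time_s: 66.65
tcp_pos: [0.5369, -0.1876, 0.4635]
orientation: [[-0.011, -0.089, 0.996], [0.011, 0.996, 0.09], [-1.0, 0.012, -0.01]]
ft_force: [1.3, -0.1, -0.9]
width: 0.03
```

```bash
python3 pl.py r.0865,.115,.295,0
```

```text
t 66.65 grip [ 0.5351 -0.1858  0.3089] phi 0.09 toolx [-0.011  0.011 -1.   ] w 0.03 F [ 1.3 -0.1 -0.9]
10
0.1, 1.9, 0.94, 0.01, 0.19, 3.81, 1.85, 0.02, 0.19, 3.84, 1.79, 0.02, 0.19, 3.86, 1.73, 0.02, 0.19, 3.89, 1.67, 0.02, 0.19, 3.91, 1.62, 0.02, 0.19, 3.94, 1.56, 0.02, 0.19, 3.96, 1.5, 0.02, 0.12, 2.39, 0.86, 0.01, 0.05, 1, 0.35, 0
```

Emit:
drive_tool:
  targets: [0.1,3.8,1.9,0.01,0.1,3.8,1.9,0.02,0.1,3.9,1.8,0.02,0.1,3.9,1.7,0.02,0.1,3.9,1.7,0.02,0.1,3.9,1.6,0.01,0.1,3.4,1.4,0.01,0.1,2.4,0.9,0.01,0.1,1.2,0.4,0,0,0.4,0.1,0]

```text
time_s: 67.65
tcp_pos: [0.6579, 0.1538, 0.4383]
orientation: [[-0.041, 0.025, 0.999], [0.02, 1.0, -0.024], [-0.999, 0.019, -0.041]]
ft_force: [0.4, -0.2, -1.0]
width: 0.0299
```

```bash
python3 pl.py r.0865,.115,.25,0,5; python3 s.py .0865 .115 .194
```

```text
t 67.65 grip [0.6516 0.1569 0.2838] phi -0.024 toolx [-0.041  0.02  -0.999] w 0.0299 F [ 0.4 -0.2 -1. ]
5
0.49, -0.2, 0.19, 0, 0.99, -0.39, 0.38, 0, 0.99, -0.39, 0.38, 0, 0.59, -0.23, 0.23, 0, 0.25, -0.1, 0.1, 0
t 67.65 grip [0.6516 0.1569 0.2838] rack [0.0751 0.1273] phi -0.024 toolx [-0.041  0.02  -0.999] w 0.0299 F [ 0.4 -0.2 -1. ]
to go (tool cm) [ 8.9  -1.41  1.5 ] world [ 1.1  -1.27 -8.98]
```

Emit:
drive_tool:
  targets: [0.4,-0.4,0.4,0,0.8,-0.5,0.5,0.005,1,-0.4,0.5,0.005,0.9,-0.2,0.3,0,0.6,0,0,0,0.3,0,0,0,0.1,0,0,0,0,0,0,0,0,0,0,0,0,0,0,0]

```text
time_s: 68.65
tcp_pos: [0.6727, 0.1323, 0.3908]
orientation: [[-0.045, 0.042, 0.998], [0.018, 0.999, -0.041], [-0.999, 0.016, -0.046]]
ft_force: [0.1, 0.6, -1.5]
width: 0.03
```

```bash
python3 s.py .0895 .1135 .194; python3 - <<'E'
from h import *
im,d,K,T=shot('wrist','w10.png')
im2,d2,K2,T2=shot('side','s10.png')
cv2.imwrite('pics/s10c.png',cv2.resize(im2[130:270,230:400,::-1],None,fx=4,fy=4))
E
```

```text
t 68.65 grip [0.6657 0.135  0.2362] rack [0.09  0.106] phi -0.041 toolx [-0.045  0.018 -0.999] w 0.03 F [ 0.1  0.6 -1.5]
to go (tool cm) [4.23 0.68 0.14] world [-0.02  0.75 -4.22]
```

View pics/s10c.png

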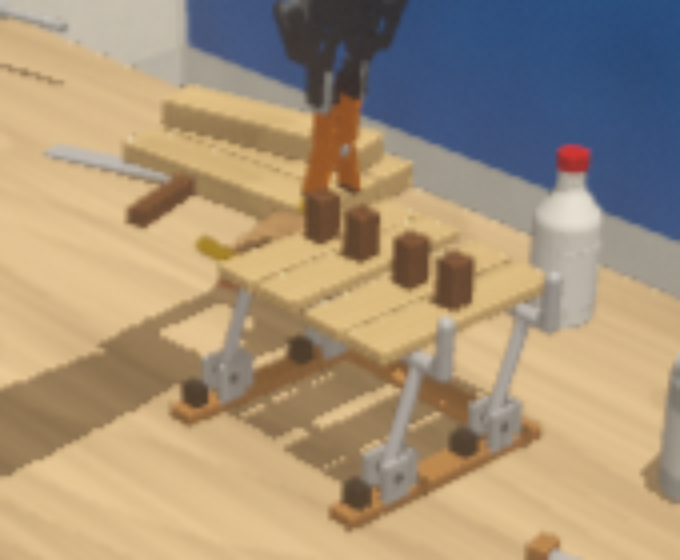

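View pics/w10.png

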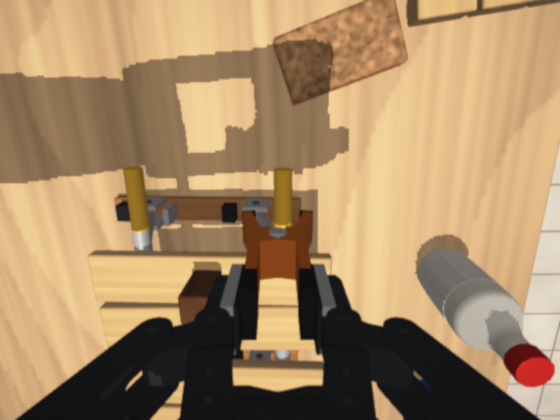

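The wrist view shows the clamp straddling the far bar's yellow end at (283,195), on axis. It needs 7 mm more outward, then down.

Emit:
drive_tool:
  targets: [0.2,0.3,0,0,0.6,0.3,0.05,0,0.8,0.1,0.05,0,0.8,0,0,0,0.8,0,0,0,0.5,0,0,0,0.3,0,0,0,0.1,0,0,0,0,0,0,0,0,0,0,0]

```text
time_s: 69.75
tcp_pos: [0.6718, 0.1412, 0.3453]
orientation: [[-0.047, 0.041, 0.998], [0.018, 0.999, -0.04], [-0.999, 0.016, -0.048]]
ft_force: [0.1, 0.3, -0.5]
width: 0.0302
```

```bash
python3 s.py .0895 .1135 .193
```

```text
t 69.75 grip [0.6646 0.1439 0.1908] rack [0.0885 0.1148] phi -0.04 toolx [-0.047  0.018 -0.999] w 0.0302 F [ 0.1  0.3 -0.5]
to go (tool cm) [-0.23 -0.13  0.09] world [ 0.09 -0.14  0.22]
```

Emit:
drive_tool:
  targets: [0,0,0,0,0,0,0,0,0,0,0,0,0,0,0,0,0,0,0,0,0,0,0,0,0,0,0,0,-1,0,0,0,-2.5,0,0,0,-3,0,0,0]
  fingers: 0

```text
time_s: 70.75
tcp_pos: [0.6738, 0.1398, 0.4088]
orientation: [[-0.055, 0.041, 0.998], [0.017, 0.999, -0.04], [-0.998, 0.015, -0.055]]
ft_force: [-0.4, 0.3, 0.3]
width: 0.0852
```

Emit:
drive_tool:
  targets: [-2,0,0,0,-1,0,0,0,0,-1,-0.5,-0.01,0,-2.5,-1,-0.02,0,-3.8,-1.5,-0.02,0,-3.8,-1.6,-0.02,0,-3.8,-1.6,-0.02,0,-3.8,-1.7,-0.02,0,-3.8,-1.7,-0.02,0,-3.8,-1.8,-0.02]

```text
time_s: 71.75
tcp_pos: [0.5647, -0.134, 0.4404]
orientation: [[-0.054, -0.127, 0.99], [0.019, 0.992, 0.128], [-0.998, 0.025, -0.051]]
ft_force: [-0.5, -0.9, 0.4]
width: 0.085
```

```bash
python3 pl.py .4987,-.4057,.245,.165; python3 look.py t11; python3 - <<'E'
from h import *
z=np.load('pics/t11.npz');P=cloud(z['d'],z['K'],z['T']);r=P[...,:2]-RO;c,s=np.cos(RY),np.sin(RY)
x=c*r[...,0]+s*r[...,1];y=-s*r[...,0]+c*r[...,1]
for lo,hi in((.13,.16),(.16,.19),(.19,.23)):
    m=(P[...,2]>lo)&(P[...,2]<hi)&(abs(x-.088)<.06)&(y>.09)&(y<.15)
    if m.sum(): print(lo,m.sum(),x[m].min(),x[m].max(),y[m].min(),y[m].max(),P[m][:,2].max())
E
```

```text
t 71.75 grip [ 0.5564 -0.1311  0.286 ] phi 0.129 toolx [-0.054  0.019 -0.998] w 0.085 F [-0.5 -0.9  0.4]
8
0.31, -2.09, -0.71, -0, 0.61, -4.18, -1.44, -0.01, 0.61, -4.17, -1.46, -0.01, 0.61, -4.17, -1.49, -0.01, 0.61, -4.16, -1.51, -0.01, 0.61, -4.15, -1.53, -0.01, 0.37, -2.48, -0.93, -0, 0.15, -1.03, -0.39, -0
near 249 x [ 0.0024 -0.0282] y -0.1449 0.1419 z 0.1203
far 231 x [-0.0111  0.084 ] y -0.1452 0.142 z 0.1201
knob px [102. 214.] world [514.4 597.9] [17.6 21.2] z 0.0511 lid slope dy/dx -0.461 rgb [42. 53. 99.]
placed knob rack [0.0289 0.0577 0.1733] 70
placed knob rack [0.0303 0.0129 0.1731] 68
placed knob rack [ 0.0269 -0.0468  0.173 ] 72
placed knob rack [ 0.0289 -0.0922  0.1725] 66
0.13 80 0.07353287282166601 0.10329276406430157 0.10030757280280142 0.12567799919179878 0.15995259218764524
0.16 73 0.06504939035277414 0.11183473835700668 0.10164704261652292 0.12528273035860407 0.18989860581538687
0.19 84 0.05772539764900079 0.12100835558302066 0.10138659093463068 0.12578691090373337 0.20897134670325168
```

Emit:
drive_tool:
  targets: [0.2,-3.9,-1.4,0,0.4,-4,-1.4,-0.01,0.5,-4,-1.4,-0.01,0.5,-4,-1.4,-0.01,0.5,-3.8,-1.4,-0.01,0.6,-2.8,-1.2,0,0.6,-1.6,-0.7,0,0.4,-0.7,-0.3,0,0.2,-0.2,-0.1,0,0,0,0,0]

```text
time_s: 72.8
tcp_pos: [0.4929, -0.4095, 0.3882]
orientation: [[-0.07, -0.161, 0.984], [0.025, 0.986, 0.163], [-0.997, 0.036, -0.065]]
ft_force: [0.4, 0.5, 0.9]
width: 0.0853
```

```bash
python3 pl.py .4987,-.4057,.138,.165,8; python3 - <<'E'
from h import *
im,d,K,T=shot('top','t12.png');P=cloud(d,K,T)
for lo,hi in((.09,.11),(.13,.165)):
    m=(d>0)&(P[...,2]>lo)&(P[...,2]<hi)&(abs(P[...,0]-.5)<.06)&(abs(P[...,1]+.405)<.035); print(lo,m.sum(),P[m].min(0) if m.any() else 0,P[m].max(0) if m.any() else 0)
E
```

```text
t 72.8 grip [ 0.482  -0.4057  0.2339] phi 0.164 toolx [-0.07   0.025 -0.997] w 0.0853 F [0.4 0.5 0.9]
8
0.74, -0.05, 0.18, -0, 1.49, -0.1, 0.36, -0, 1.49, -0.1, 0.36, -0, 1.49, -0.1, 0.36, -0, 1.49, -0.1, 0.36, -0, 1.49, -0.1, 0.36, -0, 0.89, -0.06, 0.21, -0, 0.37, -0.02, 0.09, -0
0.09 106 [ 0.480283   -0.42060245  0.09147866] [ 0.51404753 -0.39045671  0.10948437]
0.13 98 [ 0.46679644 -0.42415281  0.13029379] [ 0.53218397 -0.38926083  0.15700956]
```

Emit:
drive_tool:
  targets: [0.1,0,0.7,0,0.4,0,0.9,0,1.2,-0.1,0.5,0,1.7,-0.1,0.2,0,1.8,-0.1,0.1,0,1.8,-0.1,0.1,0,1.4,-0.1,0.1,0,0.8,0,0,0,0.3,0,0,0,0.1,0,0,0]

```text
time_s: 73.85
tcp_pos: [0.5179, -0.4014, 0.2814]
orientation: [[-0.071, -0.169, 0.983], [0.027, 0.985, 0.172], [-0.997, 0.038, -0.066]]
ft_force: [-0.5, -0.1, -0.2]
width: 0.0855
```

```bash
python3 pl.py .4987,-.4057,.138,.165,3
```

```text
t 73.85 grip [ 0.5069 -0.3972  0.1272] phi 0.173 toolx [-0.071  0.027 -0.997] w 0.0855 F [-0.5 -0.1 -0.2]
3
-0.39, -0.24, -0.38, 0, -0.46, -0.29, -0.46, 0, -0.19, -0.12, -0.19, 0
```

Emit:
drive_tool:
  targets: [-0.3,-0.2,-0.3,0,-0.4,-0.3,-0.4,0,-0.3,-0.2,-0.2,0,-0.1,-0.1,-0.1,0,0,0,0,0,0,0,0,0,0,0,0,0,0,0,0,0,0,0,0,0,0,0,0,0]

```text
time_s: 74.85
tcp_pos: [0.5104, -0.4136, 0.2983]
orientation: [[-0.066, -0.169, 0.983], [0.021, 0.985, 0.171], [-0.998, 0.032, -0.061]]
ft_force: [0.3, 0.1, -0.1]
width: 0.0853
```

Emit:
drive_tool:
  targets: [0,0,0,0,0,0,0,0,0,0,0,0,0,0,0,0,0,0,0,0,0,0,0,0,0,0,0,0,0,0,0,0,0,0,0,0,0,0,0,0]
  fingers: 1

```text
time_s: 75.85
tcp_pos: [0.5101, -0.4131, 0.297]
orientation: [[-0.067, -0.169, 0.983], [0.023, 0.985, 0.171], [-0.997, 0.034, -0.062]]
ft_force: [0.2, 0.1, -0.5]
width: 0.0305
```

```bash
python3 s.py; python3 - <<'E'
from h import *
shot('side','s13.png'); a=cv2.imread('pics/s13.png')[210:340,320:490]; cv2.imwrite('pics/s13c.png',cv2.resize(a,None,fx=4,fy=4))
E
```

```text
t 75.85 grip [ 0.4997 -0.4095  0.1427] rack [-0.0565 -0.4441] phi 0.172 toolx [-0.067  0.023 -0.997] w 0.0305 F [ 0.2  0.1 -0.5]
```

View pics/s13c.png

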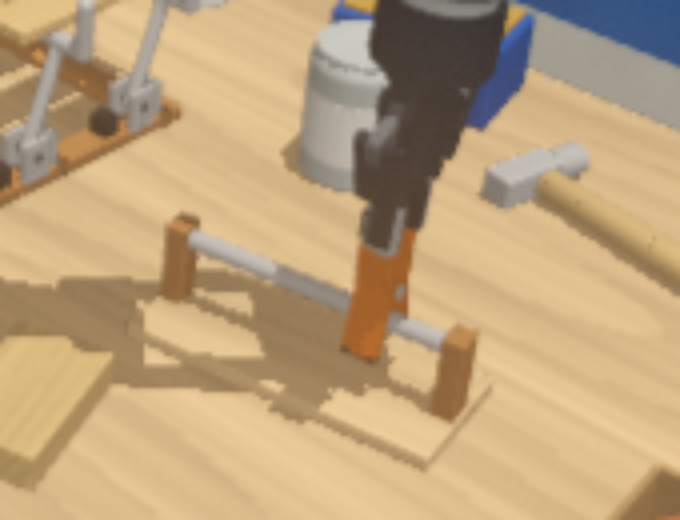

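The side crop shows clamp B squeezed (30 mm) with its jaws open around the rod at (365,320). Lift and carry it to the near bar end.

```bash
python3 pl.py .4997,-.4085,.295,.172,6 r-.025,.115,.295,0
```

```text
t 75.9 grip [ 0.4997 -0.4095  0.1427] phi 0.172 toolx [-0.067  0.023 -0.997] w 0.03 F [ 0.8  0.2 -1.8]
21
-1.75, 0.07, -0.11, 0, -3.49, 0.14, -0.21, 0, -3.49, 0.14, -0.21, 0, -3.49, 0.14, -0.21, 0, -2.1, 0.09, -0.13, 0, -0.87, 0.04, -0.05, 0, 0.03, 2.02, 0.55, 0.01, 0.07, 4.05, 1.07, 0.02, 0.07, 4.06, 1, 0.02, 0.07, 4.08, 0.94, 0.02
0.07, 4.09, 0.88, 0.02, 0.07, 4.11, 0.81, 0.02, 0.07, 4.12, 0.75, 0.02, 0.07, 4.13, 0.69, 0.02, 0.07, 4.14, 0.62, 0.02, 0.07, 4.15, 0.56, 0.02, 0.07, 4.16, 0.49, 0.02, 0.07, 4.16, 0.43, 0.02, 0.07, 4.17, 0.36, 0.02, 0.04, 2.51, 0.18, 0.01
0.02, 1.04, 0.06, 0
```

Emit:
drive_tool:
  targets: [-1.3,0.1,-0.1,0,-2.6,0.1,-0.2,0,-3.2,0.1,-0.2,0,-3.3,0.1,-0.2,0,-2.7,0.1,-0.2,0,-1.4,0.1,-0.1,0,-0.3,1.5,0.4,0,0,3,0.8,0.02,0,4,1,0.02,0,4.1,1,0.02]

```text
time_s: 76.9
tcp_pos: [0.5206, -0.2806, 0.4552]
orientation: [[-0.068, -0.1, 0.993], [0.024, 0.995, 0.102], [-0.997, 0.031, -0.066]]
ft_force: [0.3, 0.2, -0.7]
width: 0.0302
```

```bash
python3 pl.py r-.025,.115,.285,0
```

```text
t 76.9 grip [ 0.51   -0.2768  0.3009] phi 0.102 toolx [-0.068  0.024 -0.997] w 0.0302 F [ 0.3  0.2 -0.7]
12
0.11, 2.02, 0.42, 0.01, 0.23, 4.04, 0.8, 0.01, 0.23, 4.05, 0.75, 0.01, 0.23, 4.06, 0.7, 0.01, 0.23, 4.07, 0.64, 0.01, 0.23, 4.08, 0.59, 0.01, 0.23, 4.09, 0.53, 0.01, 0.23, 4.09, 0.48, 0.01, 0.23, 4.1, 0.42, 0.01, 0.23, 4.11, 0.37, 0.01
0.14, 2.47, 0.19, 0.01, 0.06, 1.03, 0.07, 0
```

Emit:
drive_tool:
  targets: [0.1,4.1,0.7,0.01,0.1,4.1,0.7,0.01,0.1,4.1,0.7,0.01,0.1,4.1,0.7,0.01,0.1,4.1,0.6,0.01,0.1,4.1,0.5,0.01,0.1,4.1,0.5,0.01,0.1,4.1,0.4,0.01,0.1,3.5,0.4,0.01,0.1,2.2,0.3,0.01]

```text
time_s: 77.9
tcp_pos: [0.5423, 0.1354, 0.4398]
orientation: [[-0.092, -0.001, 0.996], [0.036, 0.999, 0.004], [-0.995, 0.036, -0.092]]
ft_force: [0.6, -0.4, -0.5]
width: 0.0302
```

```bash
python3 s.py -.023 .113 .24
```

```text
t 77.9 grip [0.5281 0.1409 0.2859] rack [-0.0478  0.107 ] phi 0.004 toolx [-0.092  0.036 -0.995] w 0.0302 F [ 0.6 -0.4 -0.5]
to go (tool cm) [4.36 0.34 2.91] world [ 2.5   0.51 -4.59]
```

Emit:
drive_tool:
  targets: [0,-0.2,0.5,0.01,0.5,0,0.8,0.01,1,0,0.8,0.01,1,0,0.6,0.01,0.8,0,0.3,0,0.4,0,0.1,0,0.1,0,0,0,0,0,0,0,0,0,0,0,0,0,0,0]

```text
time_s: 78.9
tcp_pos: [0.5685, 0.1348, 0.3895]
orientation: [[-0.104, 0.042, 0.994], [0.035, 0.999, -0.038], [-0.994, 0.031, -0.105]]
ft_force: [-0.2, -0.7, -2.0]
width: 0.0305
```

```bash
python3 s.py -.020 .112 .195; cat > cl.py <<'E'
from h import *
c,s=np.cos(RY),np.sin(RY)
for n in('side','top'):
    im,d,K,T=shot(n,n+'_cl.png'); P=cloud(d,K,T); r=P[...,:2]-RO; x=c*r[...,0]+s*r[...,1]; y=-s*r[...,0]+c*r[...,1]
    h=cv2.cvtColor(im,cv2.COLOR_RGB2HSV); m=(d>0)&(h[...,0]<14)&(h[...,1]>180)&(h[...,2]>90)&(x>-.09)&(x<.035)&(y>.06)&(y<.16)&(P[...,2]>.1)
    z=P[...,2]; print(n,m.sum())
    for lo in np.arange(.1,.23,.015):
        k=m&(z>lo)&(z<lo+.015)
        if k.sum()>4: print(round(lo,3),k.sum(),'x',x[k].min().round(4),x[k].max().round(4),'y',y[k].min().round(4),y[k].max().round(4))
    if m.any(): print('zmin',z[m].min())
E
python3 cl.py
```

```text
t 78.9 grip [0.5524 0.1402 0.2357] rack [-0.0234  0.1072] phi -0.039 toolx [-0.104  0.035 -0.994] w 0.0305 F [-0.2 -0.7 -2. ]
to go (tool cm) [4.03 0.36 0.76] world [ 0.36  0.47 -4.07]
side 135
0.13 10 x -0.047 -0.0033 y 0.0967 0.1148
0.145 17 x -0.0468 -0.0039 y 0.0974 0.1173
0.16 22 x -0.0447 -0.0082 y 0.0959 0.1134
0.175 33 x -0.0424 -0.0119 y 0.092 0.1193
0.19 36 x -0.0443 -0.0101 y 0.0926 0.116
0.205 17 x -0.0405 -0.0112 y 0.0964 0.1154
zmin 0.13869990942583132
top 0
```

Emit:
drive_tool:
  targets: [0.1,0.3,0,0,0.4,0.3,0,0,0.7,0.1,0.1,0,0.8,0,0.1,0,0.8,0,0.1,0,0.5,0,0.1,0,0.3,0,0,0,0.1,0,0,0,0,0,0,0,0,0,0,0]

```text
time_s: 80.0
tcp_pos: [0.5686, 0.1442, 0.3489]
orientation: [[-0.104, 0.041, 0.994], [0.035, 0.999, -0.038], [-0.994, 0.031, -0.105]]
ft_force: [-0.4, -0.4, -0.9]
width: 0.0304
```

```bash
python3 s.py -.0234 .115 .197; python3 cl.py; python3 -c "
import cv2;a=cv2.imread('pics/side_cl.png')[130:250,230:380];cv2.imwrite('pics/sc1.png',cv2.resize(a,None,fx=5,fy=5))"
```

```text
t 80.0 grip [0.5525 0.1495 0.1951] rack [-0.0236  0.1165] phi -0.038 toolx [-0.104  0.035 -0.994] w 0.0304 F [-0.4 -0.4 -0.9]
to go (tool cm) [-0.19 -0.14  0.  ] world [ 0.02 -0.15  0.19]
side 120
0.1 11 x -0.0484 -0.0103 y 0.1051 0.1249
0.115 19 x -0.0442 -0.0069 y 0.1026 0.1257
0.13 14 x -0.0415 -0.0162 y 0.1055 0.1252
0.145 44 x -0.0442 -0.0085 y 0.1005 0.1292
0.16 28 x -0.0429 -0.0054 y 0.1037 0.1277
zmin 0.10219425448238328
top 0
```

View pics/sc1.png

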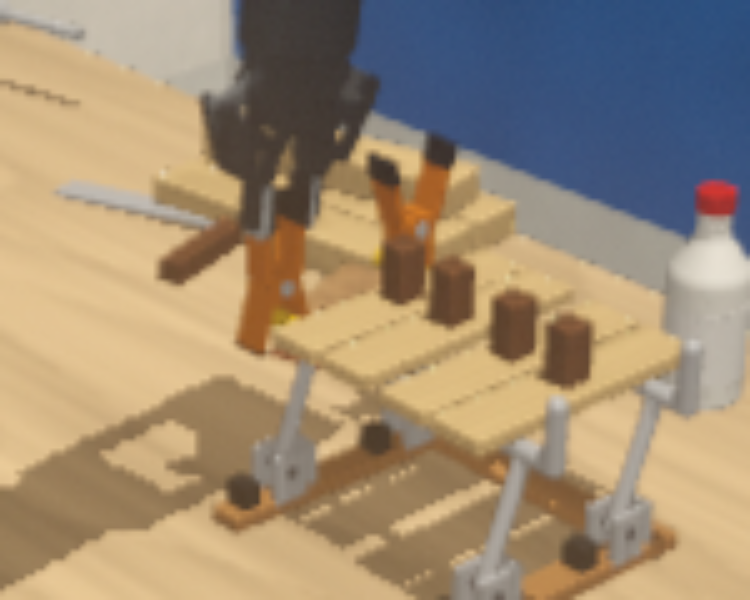

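The side crop shows clamp A standing clipped on the far bar (415,205), and clamp B's jaws straddling the near bar's yellow end (280,315), with no contact force. Release and rise.

Emit:
drive_tool:
  targets: [0,0,0,0,0,0,0,0,0,0,0,0,0,0,0,0,0,0,0,0,0,0,0,0,0,0,0,0,0,0,0,0,0,0,0,0,0,0,0,0]
  fingers: 0

```text
time_s: 81.1
tcp_pos: [0.5694, 0.1442, 0.3512]
orientation: [[-0.1, 0.041, 0.994], [0.035, 0.999, -0.038], [-0.994, 0.031, -0.101]]
ft_force: [1.0, 0.4, 0.2]
width: 0.0856
```

```bash
python3 s.py; python3 cl.py
```

```text
t 81.1 grip [0.5539 0.1497 0.1973] rack [-0.0223  0.1167] phi -0.038 toolx [-0.1    0.035 -0.994] w 0.0856 F [1.  0.4 0.2]
side 147
0.1 6 x -0.0403 -0.0349 y 0.1103 0.1226
0.115 25 x -0.0402 -0.0131 y 0.1065 0.1251
0.13 25 x -0.0417 -0.0144 y 0.1052 0.1274
0.145 32 x -0.0437 -0.0085 y 0.1028 0.1292
0.16 32 x -0.0456 0.0006 y 0.1045 0.1266
0.175 27 x -0.0504 0.0034 y 0.0989 0.1267
zmin 0.10897503582908608
top 0
```

Emit:
drive_tool:
  targets: [-0.8,0,-0.1,0,-1.8,0.1,-0.2,0,-2.5,0.1,-0.25,0,-2.5,0.1,-0.25,0,-2.2,0.1,-0.2,0,-1.5,0.1,-0.2,0,-0.5,0,-0.6,0,-0.2,0,-1.5,0,0,-1,-2.5,0,0,-2,-3,0]

```text
time_s: 82.2
tcp_pos: [0.4915, 0.1188, 0.4842]
orientation: [[-0.103, 0.039, 0.994], [0.035, 0.999, -0.036], [-0.994, 0.032, -0.104]]
ft_force: [0.2, -0.6, 0.5]
width: 0.0854
```

Emit:
drive_tool:
  targets: [0,-3,-2.5,0,0,-3.5,-2,0,0,-3.5,-1,0,0,-3.5,0,0,0,-3.5,0,0,0,-3.5,0,0,0,-3,0,0,0,-2,0,0,0,-1,0,0,0,-0.3,0,0]

```text
time_s: 83.2
tcp_pos: [0.4148, -0.1544, 0.4749]
orientation: [[-0.113, 0.037, 0.993], [0.038, 0.999, -0.033], [-0.993, 0.034, -0.114]]
ft_force: [-0.7, 0.2, 0.2]
width: 0.0851
```

```bash
python3 s.py; python3 look.py tend; python3 - <<'E'
from h import *
a,d,K,T=shot('top'); b,*_=shot('side')
c1=cv2.resize(a[120:270,210:440,::-1],(560,365)); c2=cv2.resize(b[130:280,220:380,::-1],(240,225))
o=np.zeros((595,560,3),np.uint8); o[:365]=c1; o[365:590,:240]=c2; o[365:585,250:543]=cv2.resize(a[:,:,::-1],(293,220)); cv2.imwrite('pics/end.png',o)
P=cloud(d,K,T);r=P[...,:2]-RO;c,s=np.cos(RY),np.sin(RY);x=c*r[...,0]+s*r[...,1];y=-s*r[...,0]+c*r[...,1]
for x0 in(-.027,.088):
  for lo,hi in((.13,.16),(.19,.23)):
    m=(P[...,2]>lo)&(P[...,2]<hi)&(abs(x-x0)<.05)&(y>.09)&(y<.15)
    if m.any(): print(x0,lo,m.sum(),x[m].min().round(4),x[m].max().round(4),y[m].min().round(4),y[m].max().round(4),P[m][:,2].max().round(4))
E
```

```text
t 83.2 grip [ 0.3973 -0.1485  0.3213] rack [-0.1682 -0.1869] phi -0.033 toolx [-0.113  0.038 -0.993] w 0.0851 F [-0.7  0.2  0.2]
near 214 x [-0.0089 -0.0297] y -0.1455 0.1419 z 0.1205
far 223 x [-0.0108  0.0842] y -0.1475 0.142 z 0.1202
knob px [102. 215.] world [514.2 592.7] [13.2 26. ] z 0.0505 lid slope dy/dx -0.481 rgb [39. 49. 94.]
placed knob rack [0.029  0.0577 0.1725] 70
placed knob rack [0.0305 0.0143 0.1729] 66
placed knob rack [ 0.0277 -0.048   0.1726] 71
placed knob rack [ 0.0284 -0.0943  0.1731] 70
-0.027 0.13 86 -0.0434 -0.0099 0.1063 0.1337 0.1598
-0.027 0.19 81 -0.0528 0.0083 0.1076 0.132 0.2101
0.088 0.13 76 0.074 0.1014 0.1003 0.1255 0.16
0.088 0.19 85 0.0573 0.1207 0.1014 0.1257 0.2081
```

View pics/end.png

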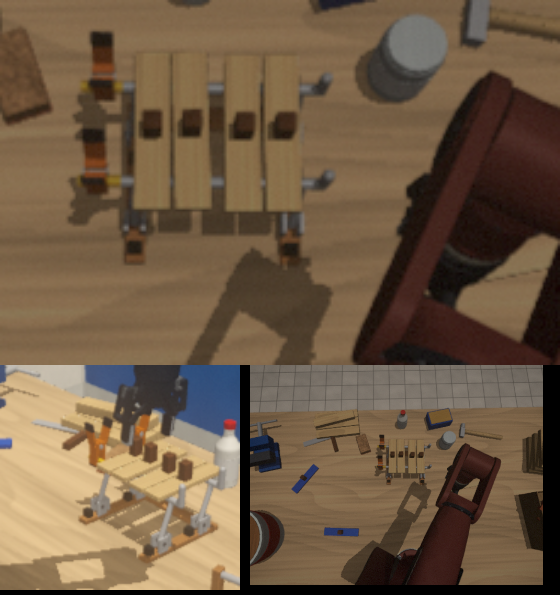

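The final view shows both bars open, four lids side by side, and a clamp upright on each yellow end at (100,65) and (92,160). The arm is clear and the bystanders haven't moved.

```bash
python3 -c "
from plant import ticket; ticket.close_job()"
```

```text
the job is handed in; nothing more can be done
```

The job is done and handed in at about 83 s of the 210 s allowed. Both bars stand open on their stops, all four pine lids lie flat across them knob up, and a clamp is clipped handles-up on each yellow end.

**Far bar:** My first swing failed. The bar fell back to folded, and load on the fingers tilted the tool about 15°. I straightened the tool against the folded bar's stop and re-swung it with a firm grip, then did the near bar the same way.

**Knocked lid:** The second lid I had placed was knocked about 2 cm while on the rack. I put it back before touching the clamps.

**Last checks:**
- **Bars:** tops are at about 0.120 m, against 0.122 m nominal.
- **Lids:** all four are level, with knob tops at about 0.173 m. They sit 28–31 mm across the rack, spaced at least 43 mm apart (each lid is 42 mm wide).
- **Clamps:** the far one covers rack y 101–126 mm and the near one 107–133 mm. Both handles reach about 0.21 m, and both clamps are clear of the last lid's edge at about 79 mm.
- **Surroundings:** the sanding block, tin, offcut and blue look-alikes look unmoved by eye.

**Disagreements:** the tool's tilt had crept to about 6.5° by the end. While I was placing the near clamp, the tilt and the camera disagreed by about 7 mm on where its mouth was. Its clipped position measured as centred on the bar to within a millimetre or so. The bars' y readings ran about 2–3 mm off nominal at the open ends.

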